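Fit the bench pin in its screw clamp

TASK

Fit the V-notched wooden bench pin into the jeweller's screw clamp: lay its plain tail flat on the steel bed, square and centred under the screw and right back against the column, with the notch sticking out of the mouth. Then wind the crank clockwise until the pad meets the wood and snug it about a quarter turn more, not harder, and let go. Leave the plain stick and everything else on the bench where it is.

Things in the scene. Friction and masses are not known exactly. Their poses are not given: they have to be found in the camera images.
- clamp: Grey C-frame clamp fixed to the bench, 166 mm tall without crank. Origin: on the bench, on the screw's vertical axis; x points into the mouth, towards the column; z up. Column face (back stop, 60 mm wide) at x = +34 mm. The arm over the bed: underside 126 mm up, 50 mm wide, reaching forward to x = -32 mm. Nothing stands in front of the mouth.
- bed (a point): Point on the steel bed's top, on the screw's axis, 40 mm above the bench. The bed is 70 mm wide and runs from 85 mm in front of this point (its front edge) back to the column.
- crank (a joint): Crank angle A, rad; grows clockwise seen from above and lowers screw, pad, crank and knob by 14 mm a turn (2.23 mm/rad). The crank points at yaw -A in the clamp's frame (A = 0: its +x). Range 0 to 20; starts 0.6 to 1.8 turns short of the wood, pad clear of the pin's height. Self-locking: about 5 N at the knob turns it freely, 2 to 3 N more when snug; it stays where left.
- knob_mid (a point): Centre of the upright dark wooden crank knob, 20 mm diameter, 38 mm tall. It spins freely on its pin: held from above it can be carried round in a circle without turning the gripper. It stands 55 mm from the screw's axis on a flat crank arm; centre 238 mm above the bench at crank 0, sinking 2.23 mm/rad. The crank sweeps above the rest of the clamp.
- pad_face (a point): Centre of the underside of the steel pad, 34 mm diameter, on the screw's axis. Hanging free it is 94 mm above the bench at crank 0 and sinks 2.23 mm/rad; it meets the pin (top 60 mm up when on the bed) at about crank 15.2 rad, then stays while the screw goes on against the pad's spring.
- pad (a joint): How far the pad is pushed up against its spring, m: 0 hanging free, growing 2.2 mm per rad of crank once it has met the wood (18 N per mm). Snug is 0.001 to 0.006; a quarter turn gives about 0.0035.
- pin_mid (a point): Centre, half-way up, of the bench pin: loose wood, 190 (x) x 52 (y) x 20 mm, 0.13 kg, a V notch 40 mm deep, 34 mm wide in one end. x points from notch to plain tail. Starts flat on the bench left or right of the clamp. In place: 61 mm in front of the screw's axis, 50 mm up. Held across its width at the notch's bottom, 57 mm from here towards the notch, the gripper clears the crank.
- pin_tail (a point): Middle of the pin's plain tail end face, half-way up; 95 mm along +x from the centre.
- pin_notch (a point): Middle of the pin's notched end, half-way up, between the prongs' tips; 95 mm along -x from the centre.
- stick_mid (a point): Bystander: centre of a plain wooden sanding stick, 160 x 45 x 20 mm, same wood, no notch; lies flat on the other side of the clamp from the pin.
- bottle: Bystander: amber bottle, 48 mm diameter, 130 mm tall; origin under its centre.
- jar: Bystander: clear jar, 56 mm diameter, 55 mm tall; origin under its centre.
- mandrel: Bystander: upright steel ring mandrel, 64 mm diameter foot, 132 mm tall; origin under its centre.
- dish: Bystander: white dish, 76 mm diameter, 26 mm tall; origin under its centre.
- mallet: Bystander: small hammer lying flat, 200 mm long, nearer the robot.
- loupe: Bystander: dark loupe standing on end, 38 mm diameter, 32 mm tall; origin under its centre.
- ring_box: Bystander: small brown ring box, 50 x 60 mm, 40 mm tall, nearer the robot than the pin and stick; origin under its centre.
Mind the look-alikes: they are no part of the job. Leave any yellow look-alike of the part that bears pin_mid alone.

How it is judged:
By the outcome, as a careful person would: the job done as asked, in the order asked, and still so for the second after the job is handed in, with the robot touching nothing.
It also fails if it takes over 72 s, if anything falls off the work surface, if the arm or the gripper's body presses on something with over 40 N, if the wrist force passes 120 N, or if a joint passes its speed limit or range.

ROBOT

A 6-joint arm with a two-finger parallel gripper is mounted at the origin on the work surface. World frame = base frame: x ahead of the robot, y to its left, z up, the work surface at z = 0. Lengths are in m, angles in rad, forces in N, time in s.
With the tool pointing down it reaches from about 0.35 to 0.975 m from the base axis. Payload 4.9 kg.
Tool frame: the origin (TCP) lies midway between the tips of the shut fingers; the grasp point (between the pads) lies 19 mm behind it; z points along the fingers, y is the direction in which the jaws open and shut (so a half turn about z gives the same grasp; the last joint's range is limited). The gripper opens to 85 mm and grips with 20 to 120 N. Pads are 22 mm wide; open, the fingers measure 114 mm over their backs; the gripper's body (76 mm by 85 mm) begins 54 mm behind the grasp point. The pads swing forward as they close: fully open they stand 13 mm farther back than shut.
Start: joints at [-1.322, 0.053, 1.613, -0, 1.476, -0.119], TCP at [0.225, -0.583, 0.195] pointing down, gripper open.
Joint ranges: [-3.01, 3.01], [-1.01, 2.22], [0.06, 2.58], [-1.02, 4.17], [0.09, 2.62], [-3.14, 3.14]. Speed limits (rad/s): [2.57, 2.57, 3.14, 3.14, 3.14, 3.14].

INTERFACE

Orientations are given as a rotation vector (axis times angle).
In Python, from station import ctrl gives the robot as it stands.
- The arm moves only by the tool play_rows, never from a script. Its argument "motion" is a list that holds one entry, the list of rows, each a list of 7 numbers: the closure, from -1 (fully open) to 1 (shut), then the shift along the tool's x, y, z in cm, then the turn, a rotation vector about the tool's x, y, z in degrees. A call has 1 to 20 rows; each row is the pose to reach, as a shift and turn from the pose measured when the call began, along the tool's axes at that moment; what a row does not reach only later rows make up. A row lasts 1/8 s, in which the tool goes at most 62.5 mm and 10.7 degrees, less where a joint would pass 70% of its speed; a pose out of reach is approached as far as the arm can. A call with a gripper value outside its range is refused whole. The fingers move at their own pace and stop on an object; "newtons" is the grip in N (left out, the last holds). Time passes only in rows, so rows that repeat a pose let the fingers close. It gives the time, the measured TCP pose, the force and the opening at its end, in the units of the state.
- ctrl.get_obs(): the state, without advancing time (a new reading comes with each control period).
- ctrl.get_image(name): name is "scene" or "side" or "wrist"; returns a dict with "color" (420x560x3 uint8, red, green, blue), "mtx" (3x3 intrinsics, pixels), "T" (4x4, takes a point from camera to world coordinates). Camera axes: x right, y up, looking along -z (the intrinsics and any distortion apply to the point x, -y, -z); pixel columns grow to the right and rows downward; lengths in m; the calibration is good to about 2 mm. A picture is of the moment at which its call begins. There is no depth.
- ctrl.finish_job(): hands the job in, once; it reports no verdict.
The state is a dict: "t": time; "q": joint angles; "dq": joint speeds; "effort": joint torques, N m; "tool_pos": TCP position; "tool_rot": TCP orientation; "contact_force": force on the tool from outside, world axes, zero at the start; "wrist_torque": the same for the moment, N m; "opening": finger opening in m.
Only numpy, scipy, OpenCV 4.12 (cv2) and the standard library are available. Lean on these libraries where they do the work, as an engineer would, in place of code of your own. Each camera call takes 0.05 s, during which the arm holds its last target.

## Working session

There is one attempt and no reset: what is moved stays moved. The work goes in short steps, Python scripts to look and compute and a tool call to move; the robot and the scene stay as the last step left them, time stands still between calls to the robot, and variables do not carry over. Pictures are saved under pics/ and viewed, and the job is handed in when it is done.

Besides the shell and the picture viewer there is one more tool, called after ">>>" as name([rows], argument=value, ...), one row to a line, values as JSON. play_rows: Moves the arm, as the interface text tells. Its arguments: {"type":"object","properties":{"motion":{"type":"array"},"newtons":{"type":"number"}},"required":["motion"]}

```bash
ls; mkdir -p pics; cat > h.py <<'E'
import numpy as np,cv2
from station import ctrl
def save(n,f):
    im=ctrl.get_image(n); cv2.imwrite(f,im['color'][:,:,::-1]); return im
def ray(im,px):
    K=np.array(im['mtx']);T=np.array(im['T'])
    d=np.linalg.inv(K)@np.array([px[0],px[1],1.]); d=np.array([d[0],-d[1],-d[2]])
    return T[:3,3],T[:3,:3]@d
def onz(im,px,z):
    o,d=ray(im,px); return o+d*(z-o[2])/d[2]
def proj(im,P):
    K=np.array(im['mtx']);T=np.array(im['T'])
    p=T[:3,:3].T@(np.array(P)-T[:3,3]); p=np.array([p[0],-p[1],-p[2]]); u=K@p; return u[:2]/u[2]
E
python3 - <<'E'
from h import *
import pickle
d={}
for n in['scene','side','wrist']:
    im=save(n,f'pics/{n}0.png');d[n]=im;print(n,im['T'][:3,3],im.keys())
pickle.dump(d,open('d0.pkl','wb'))
print(ctrl.get_obs())
E
```

```text
pics
scene [ 1.24706975 -0.17176928  1.00182568] dict_keys(['color', 'mtx', 'T'])
side [-0.00626494 -0.86505409  1.13419013] dict_keys(['color', 'mtx', 'T'])
wrist [ 0.28648889 -0.55943468  0.37267106] dict_keys(['color', 'mtx', 'T'])
{'t': 0.15, 'q': array([-1.32198180e+00,  5.32338640e-02,  1.61402016e+00, -1.13097316e-05,
        1.47602521e+00, -1.18980174e-01]), 'dq': array([ 7.70240123e-05, -2.27766244e-03, -4.50936673e-03,  3.77263265e-04,
       -8.52586641e-04,  7.92865073e-04]), 'effort': array([ 4.12028985e-04, -3.94241595e+01, -3.70722485e+01, -8.40275152e-05,
        4.70917934e-03, -2.84977013e-06]), 'tool_pos': array([ 0.2245905 , -0.58263873,  0.19350291]), 'tool_rot': array([-3.08696638e+00, -5.74173805e-01,  1.89408135e-04]), 'contact_force': array([0.55943573, 0.06670719, 0.16647089]), 'wrist_torque': array([-0.01254573,  0.01476732,  0.01801709]), 'opening': 0.08520874824140022}
```

View pics/scene0.png

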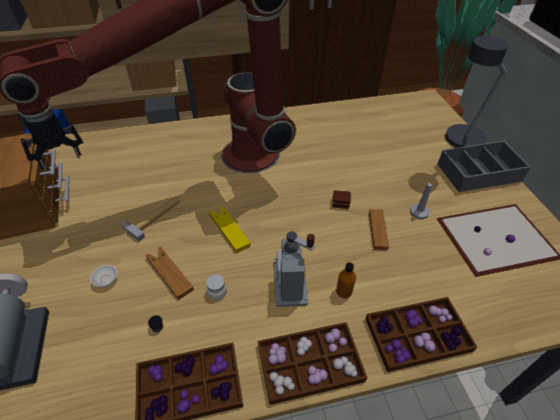

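View pics/side0.png

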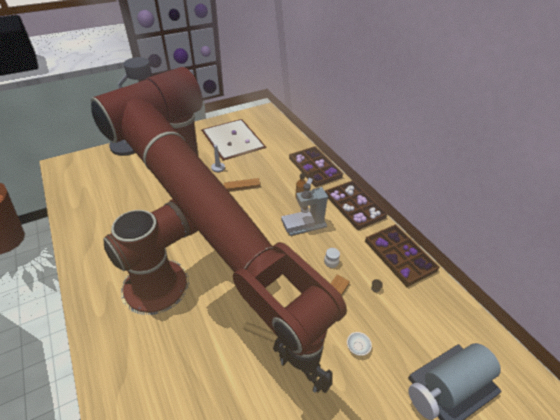

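View pics/wrist0.png

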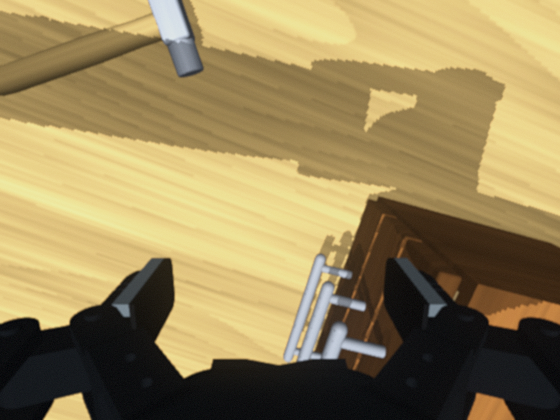

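The scene view shows the brown notched pin around (170,272), the yellow look-alike at (230,228), the clamp around (290,275), the stick at (379,229), the jar at (216,287) and the loupe at (156,323). Next I'll zoom in.

```bash
python3 - <<'E'
from h import *
a=cv2.imread('pics/scene0.png')
cv2.imwrite('pics/sc_crop.png',cv2.resize(a[180:340,130:400],None,fx=2.9,fy=2.9,interpolation=cv2.INTER_CUBIC))
b=cv2.imread('pics/side0.png')
cv2.imwrite('pics/sd_crop.png',cv2.resize(b[150:310,210:400],None,fx=3.7,fy=3.7,interpolation=cv2.INTER_CUBIC))
import pickle
d=pickle.load(open('d0.pkl','rb'))['scene']
hsv=cv2.cvtColor(a,cv2.COLOR_BGR2HSV)
print(hsv[272,172],hsv[280,180],hsv[228,380],hsv[300,120])
m=cv2.inRange(hsv,(5,150,80),(16,255,255))
m[:,:140]=0;m[:235]=0;m[300:]=0;m[:,200:]=0
cv2.imwrite('pics/m.png',m)
print((m>0).sum())
c=max(cv2.findContours(m,0,1)[0],key=cv2.contourArea)
print(c.reshape(-1,2).tolist())
E
```

```text
[ 15 164 120] [ 14 158 124] [ 14 162 118] [ 19 110 141]
853
[[159, 247], [159, 248], [159, 249], [159, 250], [159, 251], [159, 252], [159, 253], [159, 254], [160, 255], [160, 256], [159, 257], [158, 258], [157, 258], [156, 258], [155, 258], [154, 257], [153, 256], [152, 256], [151, 255], [150, 255], [149, 254], [148, 254], [147, 254], [146, 255], [147, 256], [147, 257], [148, 258], [148, 259], [149, 260], [150, 261], [151, 262], [151, 263], [152, 264], [153, 265], [154, 266], [154, 267], [155, 268], [156, 269], [157, 270], [158, 271], [158, 272], [159, 273], [160, 274], [161, 275], [161, 276], [162, 277], [163, 278], [164, 279], [164, 280], [165, 281], [166, 282], [167, 283], [168, 284], [168, 285], [169, 286], [170, 287], [171, 288], [171, 289], [172, 290], [173, 291], [174, 292], [174, 293], [175, 294], [176, 295], [177, 295], [178, 295], [179, 295], [180, 294], [181, 293], [182, 293], [183, 292], [184, 291], [185, 291], [186, 290], [187, 290], [188, 289], [189, 288], [190, 288], [191, 287], [192, 287], [191, 286], [191, 285], [190, 284], [189, 283], [188, 282], [187, 281], [186, 280], [186, 279], [185, 278], [185, 277], [184, 277], [183, 276], [182, 275], [181, 274], [180, 273], [180, 272], [179, 271], [178, 270], [177, 269], [177, 268], [176, 267], [175, 266], [174, 265], [173, 264], [173, 263], [172, 262], [171, 261], [170, 260], [170, 259], [169, 259], [168, 258], [167, 257], [167, 256], [166, 255], [165, 254], [165, 253], [164, 252], [163, 251], [162, 250], [161, 249], [161, 248], [160, 247]]
```

View pics/sc_crop.png

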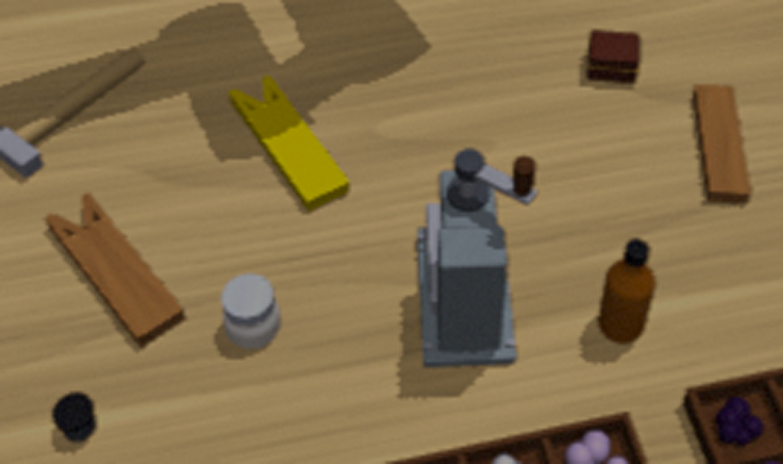

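View pics/sd_crop.png

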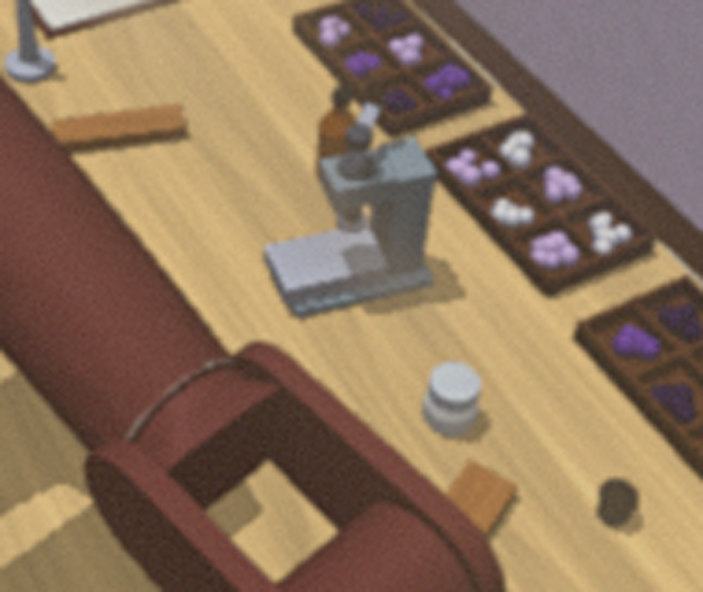

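The pin's prongs point up-left at (147,255) and (160,248), and its tail is near (186,291). The clamp's mouth faces the robot, and the knob is at (310,240), on the +y side. Next I'll work out rough world positions.

```bash
python3 - <<'E'
from h import *
import pickle
D=pickle.load(open('d0.pkl','rb'));d=D['scene']; s=D['side']
def c(x,y): return (130+x/2.9,180+y/2.9)
def e(x,y): return (210+x/3.7,150+y/3.7)
for n,p in dict(p1=c(48,217),p2=c(88,196),t1=c(140,333),t2=c(183,312)).items(): print(n,onz(d,p,.02))
print('foot front',onz(d,c(425,362),0.0),onz(d,c(514,358),0.0))
print('arm top back',onz(d,c(442,264),.166),onz(d,c(505,260),.166))
print('arm top frontL',onz(d,c(442,172),.166),onz(d,c(497,170),.166))
print('bed left corner',onz(s,e(266,256),.04),'near',onz(s,e(292,290),.04),'right', onz(s,e(382,270),.04))
for z in(.2,.21,.22,.23): print('knob',z,onz(d,c(524,176),z),'hub',onz(d,c(468,158),z))
print('jar',onz(d,c(252,320),0.02),'bottle',onz(d,c(626,300),.05),'loupe',onz(d,c(75,420),.016))
for n,p in dict(a=c(232,93),b=c(268,80),c=c(310,203),d=c(347,184)).items(): print('yel',n,onz(d,p,.02))
from scipy.spatial.transform import Rotation as R
o=ctrl.get_obs();print(R.from_rotvec(o['tool_rot']).as_matrix().round(3))
T=D['wrist']['T'];print(np.round(T,3)); print(D['wrist']['mtx'])
E
```

```text
p1 [ 0.4369523 -0.3958273  0.02     ]
p2 [ 0.41778828 -0.35439705  0.02      ]
t1 [ 0.59923216 -0.30968336  0.02      ]
t2 [ 0.58459564 -0.26740181  0.02      ]
foot front [ 0.67931403 -0.04580971  0.        ] [0.69410206 0.03936699 0.        ]
arm top back [ 0.68369993 -0.0316249   0.166     ] [0.69164103 0.0225421  0.166     ]
arm top frontL [ 0.58411982 -0.00834562  0.166     ] [0.59295796 0.04183911 0.166     ]
bed left corner [0.52749912 0.04322658 0.04      ] near [ 0.52785771 -0.012734    0.04      ] right [ 0.62750052 -0.03188173  0.04      ]
knob 0.2 [0.63140915 0.05466196 0.2       ] hub [0.60047269 0.01139723 0.2       ]
knob 0.21 [0.63908738 0.05183801 0.21      ] hub [0.60853675 0.00911286 0.21      ]
knob 0.22 [0.64676562 0.04901407 0.22      ] hub [0.61660081 0.00682849 0.22      ]
knob 0.23 [0.65444385 0.04619012 0.23      ] hub [0.62466487 0.00454412 0.23      ]
jar [ 0.60852172 -0.20265143  0.02      ] bottle [0.68484368 0.15058587 0.05      ] loupe [ 0.67603381 -0.373129    0.016     ]
yel a [ 0.30111962 -0.18917898  0.02      ]
yel b [ 0.28951794 -0.14610221  0.02      ]
yel c [ 0.47882745 -0.12579355  0.02      ]
yel d [ 0.46210183 -0.08314766  0.02      ]
[[ 0.933  0.36  -0.   ]
 [ 0.36  -0.933  0.002]
 [ 0.    -0.002 -1.   ]]
[[ 0.36   0.9    0.246  0.286]
 [-0.933  0.348  0.093 -0.559]
 [-0.002 -0.263  0.965  0.373]
 [ 0.     0.     0.     1.   ]]
[[351.40495607   0.         278.65150722]
 [  0.         351.40495607 204.08715392]
 [  0.           0.           1.        ]]
```

>>> play_rows([
  [[-1,5,-2,0,0,0,-1],[-1,10,-4,0,0,0,-2],[-1,15,-6,0,0,0,-3],[-1,20,-8,0,0,0,-4],[-1,25,-9.5,0,0,0,-5],[-1,30,-11.5,0,0,0,-6],[-1,34.4,-13,0,0,0,-6.6],[-1,34.4,-13,0,0,0,-6.6],[-1,34.4,-13,0,0,0,-6.6],[-1,34.4,-13,0,0,0,-6.6]],
])

```text
t: 1.4
tool_pos: [0.498, -0.3385, 0.1936]
tool_rot: [-3.049, -0.748, 0.001]
contact_force: [-0.5, 0.4, -1.0]
opening: 0.0854
```

```bash
python3 - <<'E'
from h import *
import pickle
d={n:save(n,f'pics/{n}1.png') for n in['wrist','side']}
pickle.dump(d,open('d1.pkl','wb'))
o=ctrl.get_obs();print(o['t'],o['tool_pos'],o['tool_rot'],o['contact_force'])
E
```

```text
1.5 [ 0.49806372 -0.33852651  0.1937713 ] [-3.04951047e+00 -7.48342142e-01  2.04114528e-04] [-0.15923631  0.2233088   0.12767102]
```

View pics/wrist1.png

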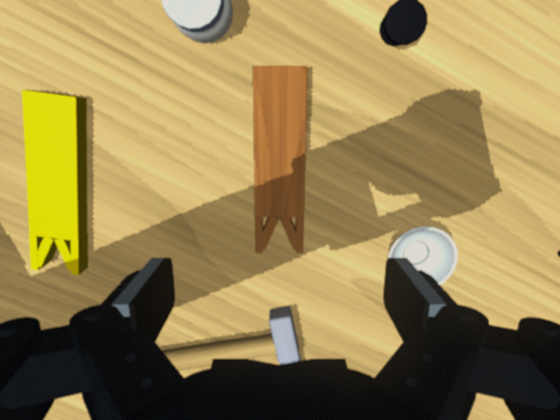

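View pics/side1.png

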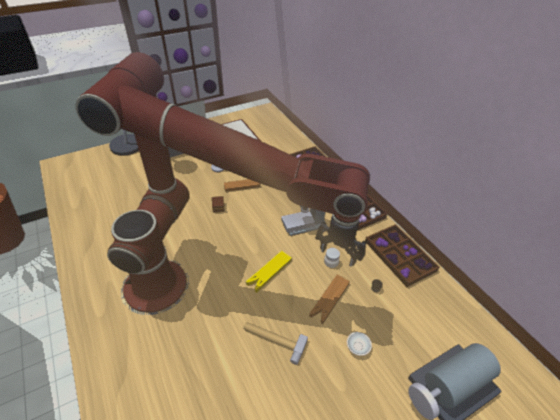

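The wrist view shows the pin nearly upright: tail edge at row 66 (columns 253-307), prongs at (258,252) and (301,252). I'll zoom in to measure it.

```bash
python3 - <<'E'
from h import *
a=cv2.imread('pics/wrist1.png')
cv2.imwrite('pics/w1c.png',cv2.resize(a[50:270,230:330],None,fx=2.7,fy=2.7,interpolation=cv2.INTER_CUBIC))
E
```

```text
(no output)
```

View pics/w1c.png

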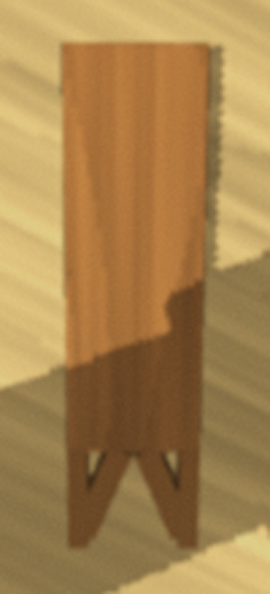

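```bash
python3 - <<'E'
from h import *
import pickle
d=pickle.load(open('d1.pkl','rb'))['wrist']
f=lambda x,y:(230+x/2.7-.3,50+y/2.7-.3)
P=[onz(d,f(*p),.02) for p in [(62,42),(209,44),(68,548),(198,548)]]
for p in P: print(p.round(4))
t=(P[0]+P[1])/2;n=(P[2]+P[3])/2
L=np.linalg.norm(t-n);u=(t-n)/L;print(L,'widths',np.linalg.norm(P[0]-P[1]),np.linalg.norm(P[2]-P[3]),'yaw',np.degrees(np.arctan2(u[1],u[0])))
m=(t+n)/2;g=m-.057*u;print('mid',m,'grasp',g)
from scipy.spatial.transform import Rotation as R
o=ctrl.get_obs();M=R.from_rotvec(o['tool_rot']).as_matrix();print('toolyaw',np.degrees(np.arctan2(M[1,0],M[0,0])))
print('tool shift to grasp at z=0', M.T@(np.array([g[0],g[1],0.0])-o['tool_pos'])*100)
E
```

```text
[ 0.5796 -0.2682  0.02  ]
[ 0.6027 -0.3138  0.02  ]
[ 0.4109 -0.355   0.02  ]
[ 0.435  -0.4011  0.02  ]
0.1893971342781947 widths 0.05117707702341425 0.052094746474995686 yaw 27.351779971255443
mid [ 0.50705984 -0.33452416  0.02      ] grasp [ 0.4564323  -0.36071295  0.02      ]
toolyaw 27.575552944600414
tool shift to grasp at z=0 [-4.72222362  0.07019522 19.37583526]
```

>>> play_rows([
  [[-1,-2,0,4,0,0,0],[-1,-4,0.1,8,0,0,0],[-1,-4.7,0.1,12,0,0,0],[-1,-4.7,0.1,16,0,0,0],[-1,-4.7,0.1,18,0,0,0],[-1,-4.7,0.1,19.1,0,0,0],[-1,-4.7,0.1,19.1,0,0,0],[1,-4.7,0.1,19.1,0,0,0],[1,-4.7,0.1,19.1,0,0,0],[1,-4.7,0.1,19.1,0,0,0],[1,-4.7,0.1,19.1,0,0,0],[1,-4.7,0.1,19.1,0,0,0],[1,-4.7,0.1,19.1,0,0,0],[1,-4.7,0.1,19.1,0,0,0]],
], newtons=50)

```text
t: 3.25
tool_pos: [0.4567, -0.3609, 0.0027]
tool_rot: [-3.049, -0.748, 0.0]
contact_force: [0.2, -0.3, -0.3]
opening: 0.0001
```

>>> play_rows([
  [[1,0,0,-4,0,0,0],[1,0,0,-8,0,0,0],[1,0,0,-12,0,0,0],[1,0,0,-16,0,0,0],[1,0,0,-16,0,0,0],[1,0,0,-16,0,0,0]],
])

```text
t: 4.0
tool_pos: [0.4565, -0.3608, 0.1619]
tool_rot: [-3.048, -0.748, 0.001]
contact_force: [-0.0, -0.3, -0.0]
opening: 0.0002
```

```bash
python3 - <<'E'
from h import *
import pickle
d={n:save(n,f'pics/{n}2.png') for n in['wrist','side','scene']}
pickle.dump(d,open('d2.pkl','wb'))
o=ctrl.get_obs();print(o['t'],o['tool_pos'],o['tool_rot'],o['contact_force'],o['opening'])
a=cv2.imread('pics/scene2.png');b=cv2.imread('pics/wrist2.png')
c=cv2.resize(a[190:340,130:350],None,fx=2.7,fy=2.7,interpolation=cv2.INTER_CUBIC)
cv2.imwrite('pics/sc2c.png',c)
E
```

```text
4.15 [ 0.4559434  -0.36026136  0.16049432] [-3.0464355  -0.74743309  0.00319189] [-0.82209341  0.71750096 -0.16297277] -9.937203472709485e-05
```

View pics/wrist2.png

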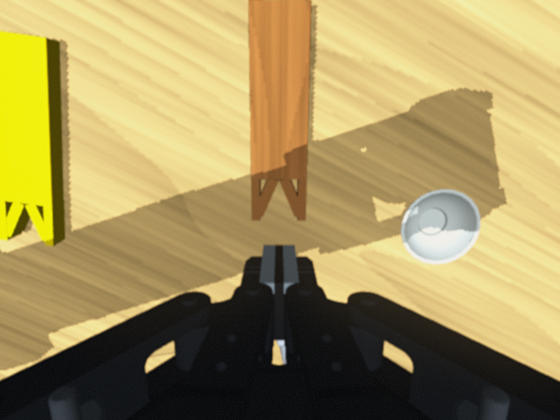

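View pics/sc2c.png

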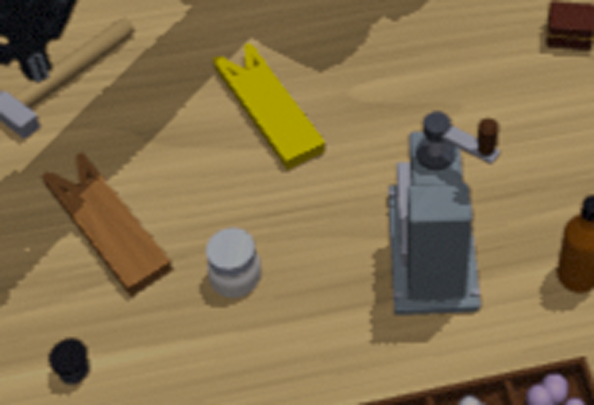

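View pics/side2.png

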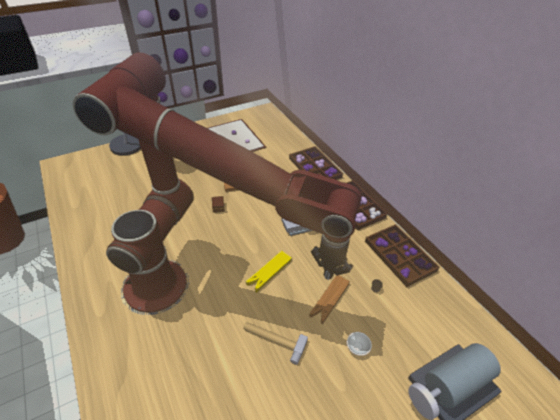

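```bash
python3 - <<'E'
from h import *
import pickle
D=pickle.load(open('d2.pkl','rb'))
o=ctrl.get_obs();p=o['tool_pos']
for n in D: print(n,proj(D[n],p),proj(D[n],[.507,-.3345,.01]))
d=D['wrist'];P=[onz(d,p,.02) for p in [(251.5,219),(305,219)]];print(P)
D0=pickle.load(open('d1.pkl','rb'))
print(proj(D0['wrist'],[.4564,-.3607,.02]))
t=d['T'];print(np.round(t,3))
b=cv2.imread('pics/scene2.png')
cv2.imwrite('pics/sc2d.png',cv2.resize(b[150:300,60:220],None,fx=3.7,fy=3.7,interpolation=cv2.INTER_CUBIC))
E
```

```text
wrist [276.85774141 234.07631762] [278.95499212 118.40825821]
side [326.48683152 284.67259439] [330.02571203 298.52430503]
scene [147.78922471 227.11563082] [168.6719079  271.75987197]
[array([ 0.41199092, -0.35450185,  0.02      ]), array([ 0.43578951, -0.39993193,  0.02      ])]
[279.09627028 219.47496933]
[[ 0.463  0.855  0.235  0.515]
 [-0.886  0.447  0.12  -0.331]
 [-0.003 -0.264  0.965  0.341]
 [ 0.     0.     0.     1.   ]]
```

View pics/sc2d.png

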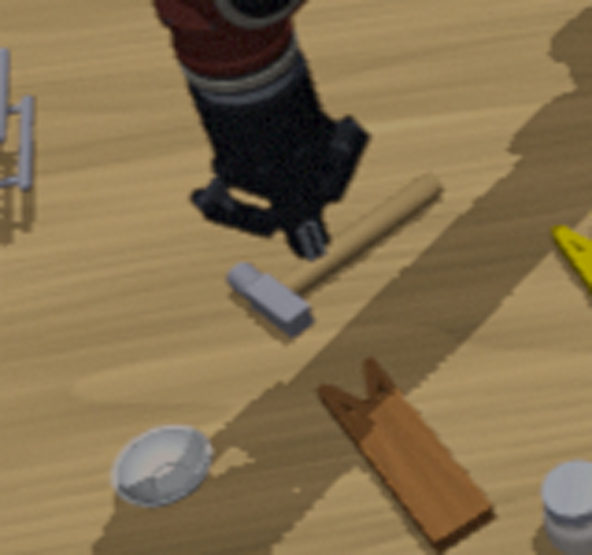

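```bash
python3 - <<'E'
from h import *
import pickle
D=pickle.load(open('d2.pkl','rb'))
p=ctrl.get_obs()['tool_pos']
for dz in(0,.01,.02,.03,.04): print(dz,[proj(D[n],p+[0,0,dz]).round(1) for n in ('wrist','scene','side')])
for n,c,s in(('wrist',(200,220,360,340),4.),('side',(300,220,370,300),7)):
    a=cv2.imread(f'pics/{n}2.png');cv2.imwrite(f'pics/{n}2z.png',cv2.resize(a[c[1]:c[3],c[0]:c[2]],None,fx=s,fy=s,interpolation=cv2.INTER_CUBIC))
E
```

```text
0 [array([276.9, 234.1]), array([147.8, 227.1]), array([326.5, 284.7])]
0.01 [array([276.7, 240.8]), array([146.9, 224.7]), array([326.8, 282.8])]
0.02 [array([276.5, 248.2]), array([146.1, 222.3]), array([327.2, 280.8])]
0.03 [array([276.4, 256.5]), array([145.2, 219.8]), array([327.6, 278.9])]
0.04 [array([276.1, 265.8]), array([144.3, 217.4]), array([327.9, 276.9])]
```

View pics/wrist2z.png

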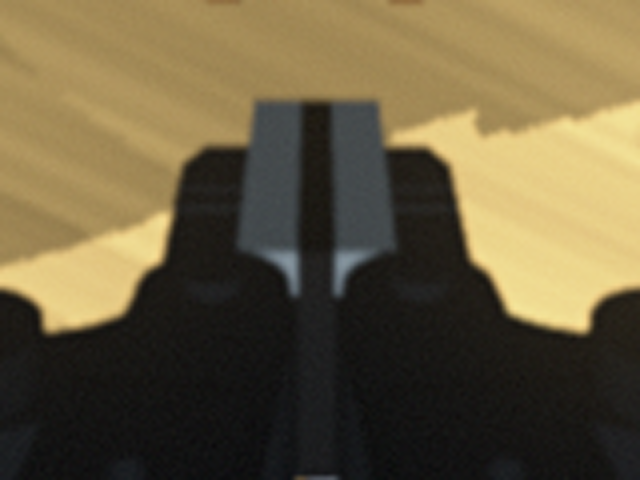

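View pics/side2z.png

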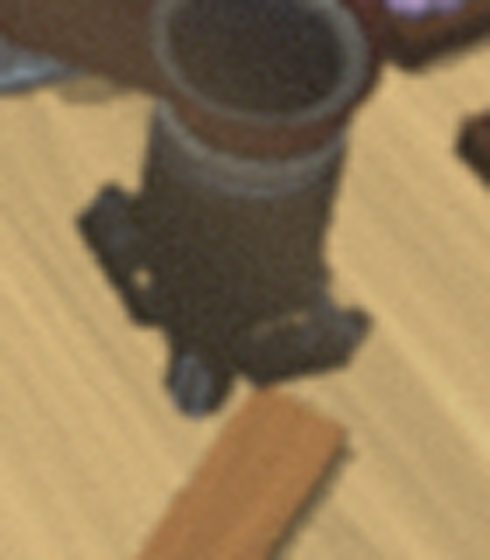

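```bash
python3 - <<'E'
from h import *
import pickle
D=pickle.load(open('d2.pkl','rb'))
def tri(L):
    A=np.zeros((3,3));b=np.zeros(3)
    for im,px in L:
        o,d=ray(im,px);d=d/np.linalg.norm(d);M=np.eye(3)-np.outer(d,d);A+=M;b+=M@o
    return np.linalg.solve(A,b)
print('tip',tri([(D['scene'],(143.8,217.6)),(D['side'],(327.9,278.5))]),ctrl.get_obs()['tool_pos'])
# check calibration with other points visible in both: loupe top, pin tail corner
a=cv2.imread('pics/side2.png');cv2.imwrite('pics/side2y.png',cv2.resize(a[200:360,230:400],None,fx=3.7,fy=3.7,interpolation=cv2.INTER_CUBIC))
E
```

```text
tip [ 0.45396507 -0.36275321  0.19749998] [ 0.4559434  -0.36026136  0.16049432]
```

View pics/side2y.png

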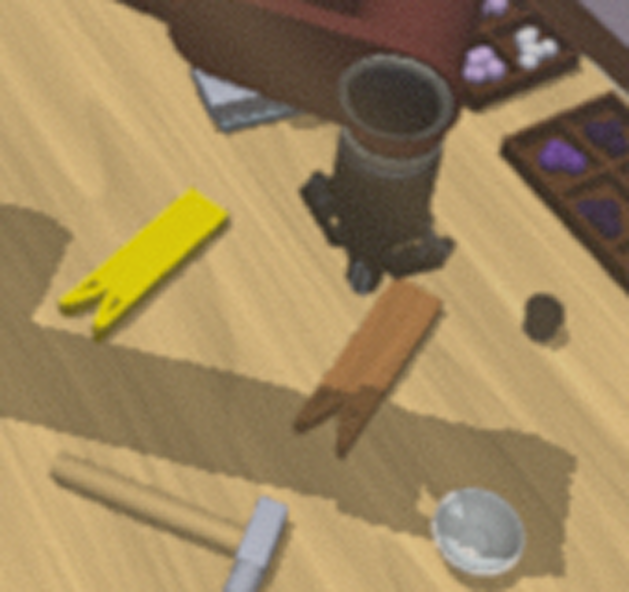

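Triangulating the shut fingertips puts them about 3.5 cm above the reported TCP, so the fingers closed over the pin without touching it and it hasn't moved. I'll go lower in small steps and watch the force.

>>> play_rows([
  [[-1,0,0,3,0,0,0],[-1,0,0,6,0,0,0],[-1,0,0,9,0,0,0],[-1,0,0,12,0,0,0],[-1,0,0,14,0,0,0],[-1,0,0,16,0,0,0],[-1,0,0,17,0,0,0],[-1,0,0,18,0,0,0],[-1,0,0,18,0,0,0]],
])

```text
t: 5.28
tool_pos: [0.4552, -0.3593, -0.0199]
tool_rot: [-3.046, -0.747, 0.004]
contact_force: [0.2, -0.4, 0.3]
opening: 0.0856
```

```bash
python3 - <<'E'
from h import *
import pickle
d={n:save(n,f'pics/{n}3.png') for n in['wrist','scene']}
pickle.dump(d,open('d3.pkl','wb'))
o=ctrl.get_obs();print(o['t'],o['tool_pos'],o['tool_rot'],o['contact_force'],o['opening'])
a=cv2.imread('pics/scene3.png')
cv2.imwrite('pics/sc3d.png',cv2.resize(a[170:320,80:240],None,fx=3.7,fy=3.7,interpolation=cv2.INTER_CUBIC))
E
```

```text
5.375 [ 0.45581817 -0.35991856 -0.01886821] [-3.04738117e+00 -7.47686580e-01  2.27912038e-03] [-0.15791552 -0.19918208  0.87541745] 0.0857835188919245
```

View pics/sc3d.png

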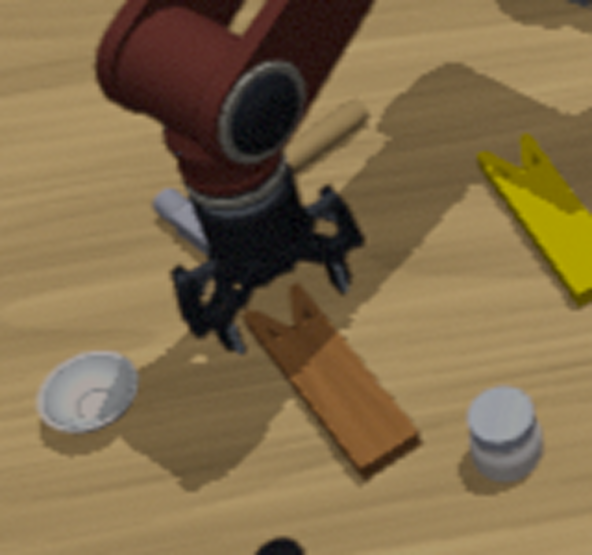

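View pics/wrist3.png

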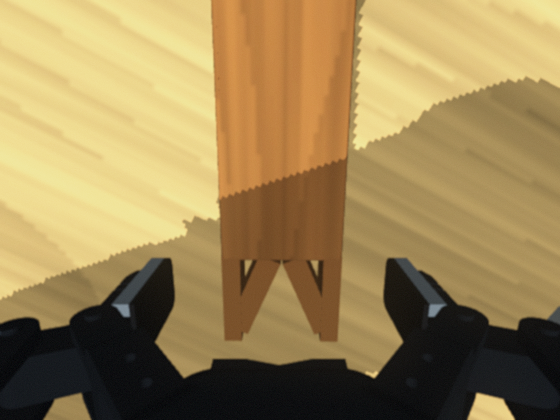

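The fingers are straddling the pin and still clear of it, with no contact force. I'll go down another 1.6 cm and close.

>>> play_rows([
  [[-1,0.1,0,0.6,0,0,0],[-1,0.1,0,1.1,0,0,0],[-1,0.1,0,1.5,0,0,0],[-1,0.1,0,1.5,0,0,0],[1,0.1,0,1.5,0,0,0],[1,0.1,0,1.5,0,0,0],[1,0.1,0,1.5,0,0,0],[1,0.1,0,1.5,0,0,0],[1,0.1,0,1.5,0,0,0],[1,0.1,0,1.5,0,0,0]],
], newtons=50)

```text
t: 6.62
tool_pos: [0.4571, -0.3598, -0.0334]
tool_rot: [-3.048, -0.748, 0.001]
contact_force: [-0.2, -1.5, 4.1]
opening: 0.0505
```

```bash
python3 - <<'E'
from h import *
d=save('scene','pics/scene4.png');save('wrist','pics/wrist4.png')
o=ctrl.get_obs();print(o['t'],o['tool_pos'],o['tool_rot'],o['contact_force'],o['opening'])
a=cv2.imread('pics/scene4.png')
cv2.imwrite('pics/sc4d.png',cv2.resize(a[200:320,90:220],None,fx=4.5,fy=4.5,interpolation=cv2.INTER_CUBIC))
E
```

```text
6.725 [ 0.4570629  -0.3598443  -0.03333912] [-3.04830127e+00 -7.47883057e-01  1.40784537e-03] [-0.22723751 -0.75500555  3.8638689 ] 0.0508987998866946
```

View pics/sc4d.png

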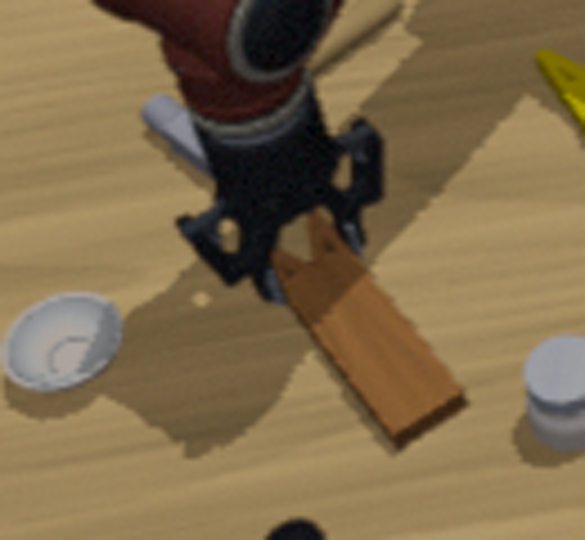

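View pics/wrist4.png

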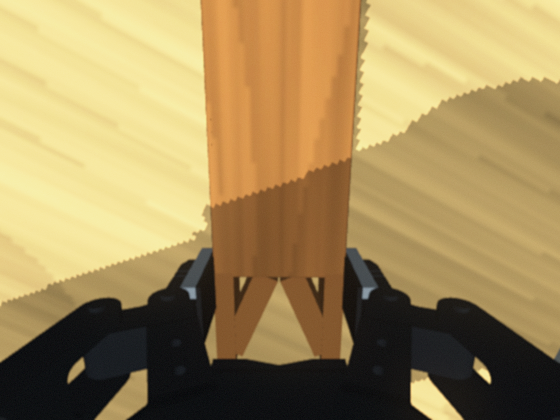

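The pin is gripped, with an opening of 50.9 mm. I'll lift it and carry it to a point in front of the mouth.

>>> play_rows([
  [[1,0,0,-2,0,0,0],[1,0,0,-5,0,0,0],[1,0,0,-8,0,0,0],[1,0,0,-11,0,0,0],[1,0,0,-12,0,0,0],[1,0.5,-3,-12,0,0,3],[1,1.5,-6,-12,0,0,6],[1,3,-10,-12,0,0,10],[1,4.5,-14,-12,0,0,14],[1,6,-18,-12,0,0,18],[1,7,-22,-12,0,0,22],[1,8.5,-26,-12,0,0,26],[1,10,-30,-12,0,0,30],[1,11,-34,-12,0,0,33],[1,12,-37,-12,0,0,36],[1,12.7,-39.7,-12,0,0,37.5],[1,12.7,-39.7,-12,0,0,37.5],[1,12.7,-39.7,-12,0,0,37.5],[1,12.7,-39.7,-12,0,0,37.5]],
], newtons=60)

```text
t: 9.1
tool_pos: [0.386, 0.0498, 0.0876]
tool_rot: [-3.127, 0.274, 0.004]
contact_force: [0.4, -0.6, -0.5]
opening: 0.0504
```

```bash
python3 - <<'E'
from h import *
import pickle
d={n:save(n,f'pics/{n}5.png') for n in['wrist','scene','side']}
pickle.dump(d,open('d5.pkl','wb'))
from scipy.spatial.transform import Rotation as R
o=ctrl.get_obs();M=R.from_rotvec(o['tool_rot']).as_matrix()
print(o['t'],o['tool_pos'],np.degrees(np.arctan2(M[1,0],M[0,0])),M[2],o['contact_force'],o['opening'])
a=cv2.imread('pics/scene5.png')
cv2.imwrite('pics/sc5d.png',cv2.resize(a[180:320,220:400],None,fx=4.2,fy=4.2,interpolation=cv2.INTER_CUBIC))
a=cv2.imread('pics/side5.png')
cv2.imwrite('pics/sd5d.png',cv2.resize(a[150:290,220:380],None,fx=4.2,fy=4.2,interpolation=cv2.INTER_CUBIC))
E
```

```text
9.25 [0.3861794  0.04998068 0.08778647] -9.996140848740332 [-0.00220179 -0.00217585 -0.99999521] [ 0.61596508 -0.02034676 -2.01458196] 0.05070654765528829
```

View pics/sc5d.png

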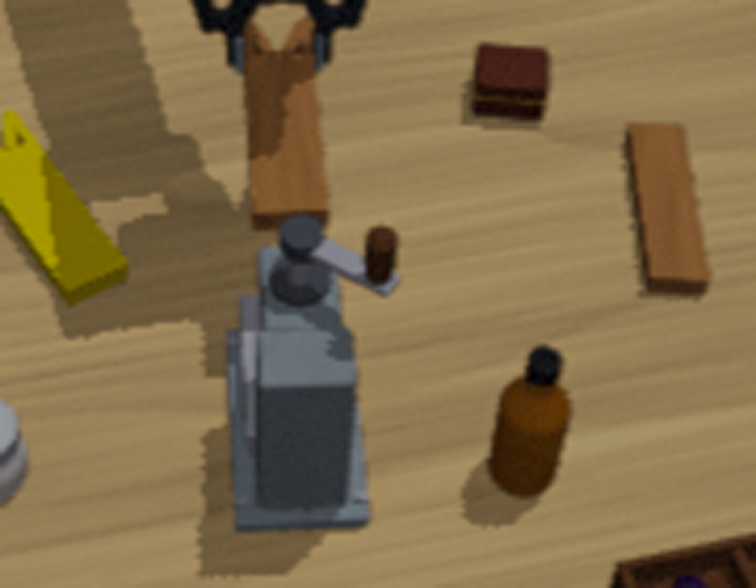

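View pics/sd5d.png

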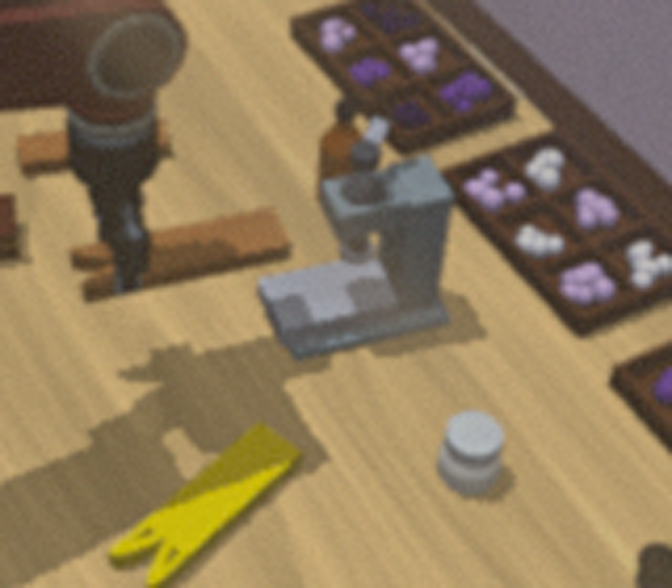

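View pics/wrist5.png

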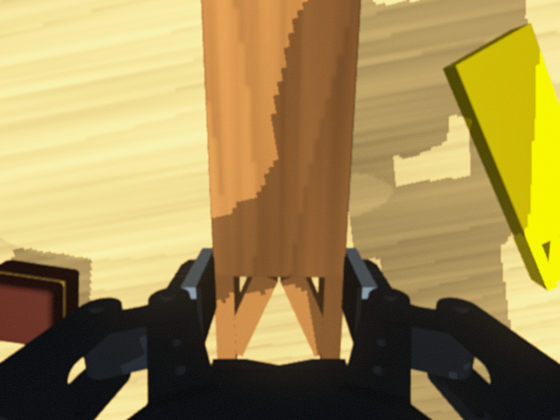

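```bash
python3 - <<'E'
from h import *
import pickle
D=pickle.load(open('d5.pkl','rb'));S=D['scene'];Q=D['side']
a=cv2.imread('pics/scene5.png')
cv2.imwrite('pics/sc5e.png',cv2.resize(a[225:310,265:325],None,fx=7,fy=7,interpolation=cv2.INTER_CUBIC))
a=cv2.imread('pics/side5.png')
cv2.imwrite('pics/sd5e.png',cv2.resize(a[170:240,275:335],None,fx=8,fy=8,interpolation=cv2.INTER_CUBIC))
E
```

```text
(no output)
```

View pics/sc5e.png

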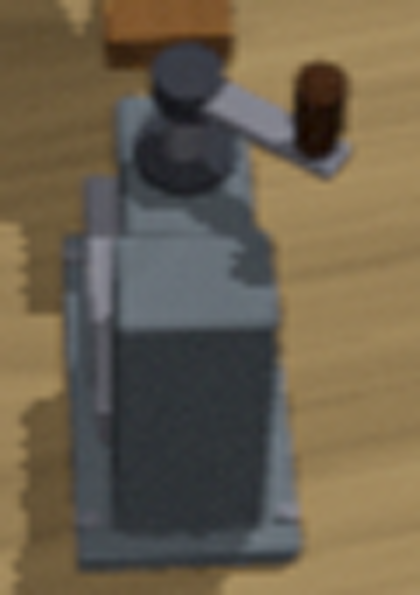

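View pics/sd5e.png

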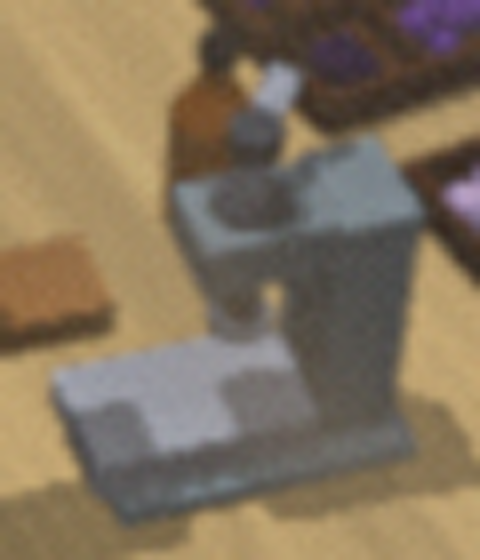

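```bash
python3 - <<'E'
from h import *
import pickle
D=pickle.load(open('d5.pkl','rb'));S=D['scene'];Q=D['side']
s=lambda x,y:(265+x/7-.4,225+y/7-.4)
q=lambda x,y:(275+x/8-.4,170+y/8-.4)
def sh(n,A,B):
    v=B-A;print(n,A.round(4),B.round(4),'len',np.linalg.norm(v).round(4),'ang',np.degrees(np.arctan2(v[1],v[0])).round(1),'mid',((A+B)/2).round(4))
z=.166
sh('S col back',onz(S,s(115,330),z),onz(S,s(275,326),z))
sh('S col left',onz(S,s(117,237),z),onz(S,s(115,330),z))
sh('S foot back',onz(S,s(80,565),0),onz(S,s(298,560),0))
sh('S foot back top10',onz(S,s(80,530),.01),onz(S,s(296,522),.01))
print('S arm FL',onz(S,s(118,100),z))
sh('Q arm front',onz(Q,q(175,187),z),onz(Q,q(212,252),z))
sh('Q col back',onz(Q,q(372,140),z),onz(Q,q(425,215),z))
sh('Q arm near',onz(Q,q(212,252),z),onz(Q,q(425,215),z))
sh('Q bed front',onz(Q,q(55,375),.04),onz(Q,q(108,468),.04))
sh('Q bed near',onz(Q,q(108,468),.04),onz(Q,q(318,420),.04))
# predict clamp corners for hypothesised pose
u=np.radians(-10);c=np.array([.62,.010])
R=np.array([[np.cos(u),-np.sin(u)],[np.sin(u),np.cos(u)]])
def P(x,y,z): return np.r_[c+R@[x,y],z]
for nm,p in dict(armFR=(-.032,-.025,.166),armFL=(-.032,.025,.166),bedFL=(-.085,.035,.04),bedFR=(-.085,-.035,.04),colFR=(.034,-.03,.166),colFL=(.034,.03,.166),padc=(0,0,.08)).items():
    a=proj(S,P(*p));b=proj(Q,P(*p));print(nm,((a+.4-[265,225])*7).round(),((b+.4-[275,170])*8).round())
E
```

```text
S col back [ 0.685  -0.0355  0.166 ] [0.6959 0.0207 0.166 ] len 0.0573 ang 79.0 mid [ 0.6905 -0.0074  0.166 ]
S col left [ 0.6452 -0.0255  0.166 ] [ 0.685  -0.0355  0.166 ] len 0.041 ang -14.0 mid [ 0.6651 -0.0305  0.166 ]
S foot back [ 0.6805 -0.0476  0.    ] [0.6976 0.0382 0.    ] len 0.0875 ang 78.7 mid [ 0.689  -0.0047  0.    ]
S foot back top10 [ 0.6708 -0.0454  0.01  ] [0.6863 0.0399 0.01  ] len 0.0867 ang 79.7 mid [ 0.6785 -0.0027  0.01  ]
S arm FL [ 0.58213034 -0.01051364  0.166     ]
Q arm front [0.5814 0.0337 0.166 ] [ 0.574  -0.0128  0.166 ] len 0.0471 ang -99.1 mid [0.5777 0.0105 0.166 ]
Q col back [0.6831 0.0193 0.166 ] [ 0.6761 -0.037   0.166 ] len 0.0567 ang -97.1 mid [ 0.6796 -0.0088  0.166 ]
Q arm near [ 0.574  -0.0128  0.166 ] [ 0.6761 -0.037   0.166 ] len 0.1049 ang -13.3 mid [ 0.625  -0.0249  0.166 ]
Q bed front [0.5333 0.0572 0.04  ] [ 0.5258 -0.01    0.04  ] len 0.0676 ang -96.4 mid [0.5295 0.0236 0.04  ]
Q bed near [ 0.5258 -0.01    0.04  ] [ 0.6339 -0.0299  0.04  ] len 0.11 ang -10.4 mid [ 0.5798 -0.0199  0.04  ]
armFR [123. 103.] [227. 240.]
armFL [253.  99.] [189. 172.]
bedFL [253. 189.] [ 69. 366.]
bedFR [ 90. 195.] [116. 465.]
colFR [119. 244.] [362. 219.]
colFL [282. 237.] [313. 138.]
padc [188. 301.] [258. 321.]
```

```bash
python3 - <<'E'
from h import *
import pickle
D=pickle.load(open('d5.pkl','rb'));S=D['scene'];Q=D['side']
s=lambda x,y:(265+x/7-.4,225+y/7-.4)
q=lambda x,y:(275+x/8-.4,170+y/8-.4)
A=onz(S,s(105,42),.141);B=onz(S,s(232,38),.141);print(A,B,(A+B)/2,np.linalg.norm(A-B))
A=onz(Q,q(85,235),.141);B=onz(Q,q(113,303),.141);print(A,B,(A+B)/2,np.linalg.norm(A-B))
def tri(L):
    A=np.zeros((3,3));b=np.zeros(3)
    for im,px in L:
        o,d=ray(im,px);d=d/np.linalg.norm(d);M=np.eye(3)-np.outer(d,d);A+=M;b+=M@o
    return np.linalg.solve(A,b)
print('tail -y',tri([(S,s(105,42)),(Q,q(113,303))]),'tail +y',tri([(S,s(232,38)),(Q,q(85,235))]))
print('arm -y',tri([(S,s(118,100)),(Q,q(212,252))]),'col back -y',tri([(S,s(115,330)),(Q,q(425,215))]),'+y',tri([(S,s(275,326)),(Q,q(372,140))]))
print('hubtop',tri([(S,s(188,65)),(Q,q(258,118))]))
E
```

```text
[ 0.53184563 -0.00399701  0.141     ] [0.54097983 0.04632358 0.141     ] [0.53641273 0.02116329 0.141     ] 0.05114288866559457
[0.54112489 0.04716297 0.141     ] [0.53008687 0.00069911 0.141     ] [0.53560588 0.02393104 0.141     ] 0.047756969788224246
tail -y [ 0.53027618 -0.00210076  0.14118367] tail +y [0.54098916 0.04651773 0.1412993 ]
arm -y [ 0.57730658 -0.00885653  0.1606031 ] col back -y [ 0.68028881 -0.03345708  0.16023177] +y [0.6891052  0.02442307 0.15776082]
hubtop [0.6097368  0.00980122 0.2150904 ]
```

Both views agree on the pin tail (z = 0.141) and the clamp axis at about (0.6125, 0.0095), yaw about -10°. The pin is in line with the axis, so I'll lower it and push it part-way in.

>>> play_rows([
  [[1,0,0,3,0,0,0],[1,0,0,6,0,0,0],[1,0,0,7.6,0,0,0],[1,0,0,7.6,0,0,0],[1,2.5,0,7.6,0,0,0],[1,5,0,7.6,0,0,0],[1,7.5,0,7.6,0,0,0],[1,9,0,7.6,0,0,0],[1,9,0,7.6,0,0,0],[1,9,0,7.6,0,0,0]],
])

```text
t: 10.5
tool_pos: [0.4745, 0.0345, 0.012]
tool_rot: [-3.127, 0.274, 0.003]
contact_force: [-0.3, 0.5, -1.1]
opening: 0.0504
```

```bash
python3 - <<'E'
from h import *
import pickle
d={n:save(n,f'pics/{n}6.png') for n in['wrist','scene','side']}
pickle.dump(d,open('d6.pkl','wb'))
from scipy.spatial.transform import Rotation as R
o=ctrl.get_obs();M=R.from_rotvec(o['tool_rot']).as_matrix()
print(o['t'],o['tool_pos'],np.degrees(np.arctan2(M[1,0],M[0,0])),M[2],o['contact_force'],o['opening'])
a=cv2.imread('pics/side6.png')
cv2.imwrite('pics/sd6e.png',cv2.resize(a[170:240,255:335],None,fx=8,fy=8,interpolation=cv2.INTER_CUBIC))
a=cv2.imread('pics/scene6.png')
cv2.imwrite('pics/sc6e.png',cv2.resize(a[180:310,255:335],None,fx=4.5,fy=4.5,interpolation=cv2.INTER_CUBIC))
E
```

```text
10.65 [0.4740835  0.03466592 0.01159076] -9.991142883205622 [-0.00240711 -0.00219567 -0.99999469] [-0.41596351  0.27094704 -1.28043108] 0.050493661040388806
```

View pics/sd6e.png

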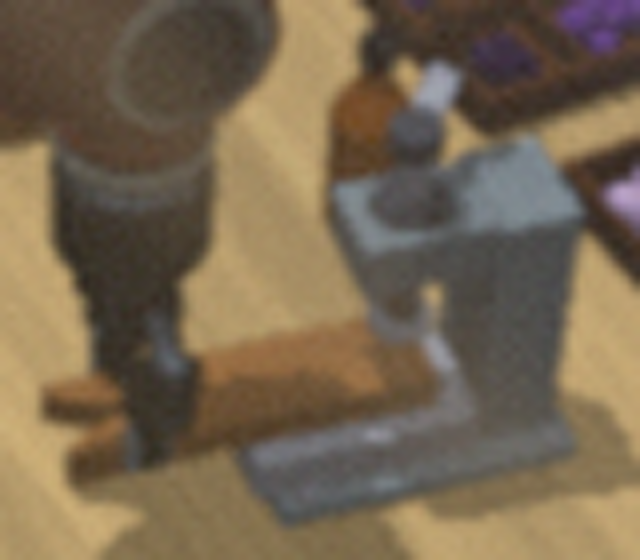

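View pics/wrist6.png

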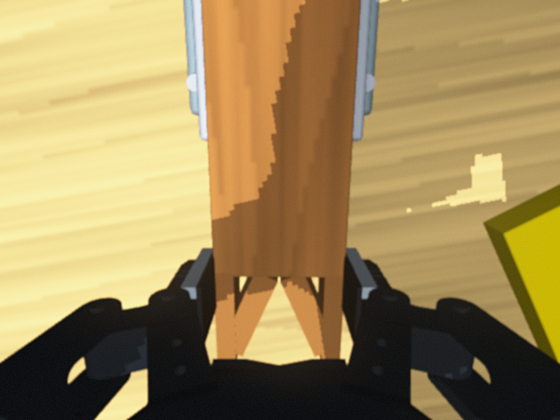

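View pics/sc6e.png

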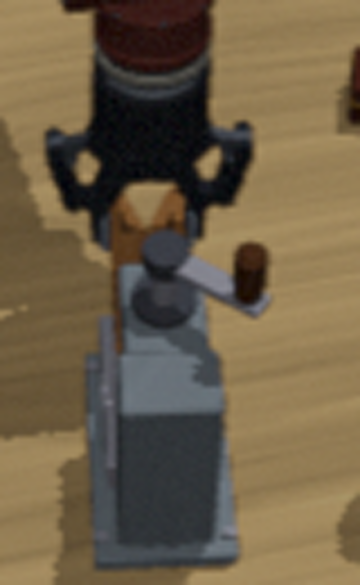

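The wrist view shows the bed's front corners at about (203,138) and (358,138), on either side of the pin. I'll zoom in to measure centring and squareness.

```bash
python3 - <<'E'
from h import *
a=cv2.imread('pics/wrist6.png')
cv2.imwrite('pics/w6z.png',cv2.resize(a[0:150,180:385],None,fx=3.9,fy=3.9,interpolation=cv2.INTER_CUBIC))
E
```

```text
(no output)
```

View pics/w6z.png

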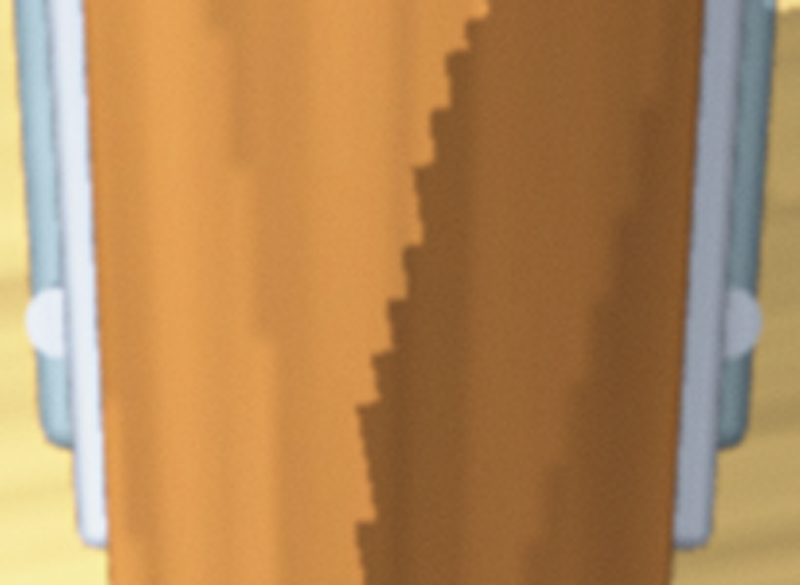

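```bash
python3 - <<'E'
from h import *
import pickle
W=pickle.load(open('d6.pkl','rb'))['wrist']
f=lambda x,y:(180+x/3.9-.4,y/3.9-.4)
def g(n,z,l0,l1,r0,r1):
    P=[onz(W,f(*p),z)[:2] for p in(l0,l1,r0,r1)]
    L=P[0]-P[1];R=P[2]-P[3]
    an=lambda v:np.degrees(np.arctan2(v[1],v[0]))
    m0=(P[0]+P[2])/2;m1=(P[1]+P[3])/2
    print(n,'yawL',an(L),'yawR',an(R),'mid yaw',an(m0-m1),'w',np.linalg.norm(P[0]-P[2]),np.linalg.norm(P[1]-P[3]),m0,m1)
    return m0,m1
b=g('bed',.04,(45,0),(80,545),(741,0),(712,545))
for z in(.063,.065):
    p=g('pin',z,(86,0),(108,545),(702,0),(670,545))
u=np.array([np.cos(np.radians(-10)),np.sin(np.radians(-10))]);n=np.array([-u[1],u[0]])
print('bed front x->axis',b[1]+.085*u)
for k in(0,1): print('lat pin-bed mm',(p[k]-b[k])@n*1000,p[k],b[k], (p[k]-b[0])@n*1000)
E
```

```text
bed yawL -9.656328689712657 yawR -9.453903475940509 mid yaw -9.555161795895396 w 0.06860356721677796 0.06879055519900626 [0.57929412 0.01482173] [0.52699852 0.02362478]
pin yawL -10.730256964679725 yawR -10.239455649562846 mid yaw -10.484966603092222 w 0.051476605799466946 0.05186207704296967 [0.57330698 0.01583949] [0.52909723 0.02402129]
pin yawL -10.730256964679725 yawR -10.239455649562876 mid yaw -10.48496660309221 w 0.05067301197423002 0.05105246568207212 [0.57278791 0.01593673] [0.5292683 0.0239908]
bed front x->axis [0.61070718 0.00886469]
lat pin-bed mm -0.03173980291525091 [0.57278791 0.01593673] [0.57929412 0.01482173] -0.03173980291525091
lat pin-bed mm 0.7545977476508391 [0.5292683 0.0239908] [0.52699852 0.02362478] 0.34287224022735463
```

>>> play_rows([
  [[1,0.5,0.1,0,0,0,-0.9],[1,1.0,0.15,0,0,0,-0.9],[1,1.5,0.15,0,0,0,-0.9],[1,1.8,0.15,0,0,0,-0.9],[1,1.9,0.15,0.2,0,0,-0.9],[1,1.9,0.15,0.4,0,0,-0.9],[1,1.9,0.15,0.45,0,0,-0.9],[1,1.9,0.15,0.45,0,0,-0.9]],
])

```text
t: 11.65
tool_pos: [0.4925, 0.0299, 0.0071]
tool_rot: [-3.129, 0.249, 0.003]
contact_force: [-0.2, -0.4, -0.8]
opening: 0.0503
```

```bash
python3 - <<'E'
from h import *
o=ctrl.get_obs();print(o['t'],o['tool_pos'],o['contact_force'],o['wrist_torque'],o['opening'])
save('side','pics/side7.png')
a=cv2.imread('pics/side7.png')
cv2.imwrite('pics/sd7e.png',cv2.resize(a[170:240,255:335],None,fx=8,fy=8,interpolation=cv2.INTER_CUBIC))
E
```

```text
11.65 [0.49246597 0.02992816 0.0070772 ] [-0.21950337 -0.41062533 -0.84978027] [ 0.03369587  0.00518125 -0.02036708] 0.05027358984737916
```

View pics/sd7e.png

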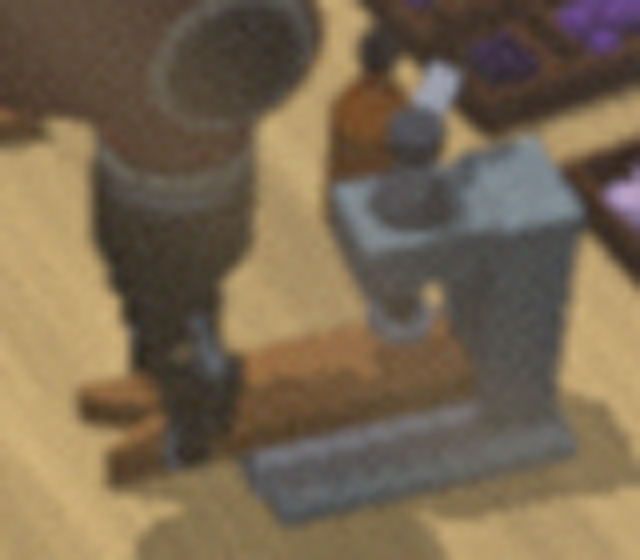

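>>> play_rows([
  [[1,0.1,0,0,0,0,0],[1,0.2,0,0,0,0,0],[1,0.3,0,0,0,0,0],[1,0.3,0,0,0,0,0]],
])

```text
t: 12.2
tool_pos: [0.4936, 0.0298, 0.0067]
tool_rot: [-3.129, 0.249, 0.011]
contact_force: [-7.0, 0.9, 4.2]
opening: 0.0506
```

```bash
python3 - <<'E'
from h import *
o=ctrl.get_obs();print(o['t'],o['tool_pos'],o['contact_force'],o['wrist_torque'],o['opening'])
E
```

```text
12.2 [0.49363499 0.02981211 0.00670397] [-7.01365061  0.87697036  4.21512172] [ 0.25018744  0.95856256 -0.09534488] 0.05062504872906235
```

Contact: 7 N against the column. I'll hold that light push, seat the pin on the bed and release.

>>> play_rows([
  [[1,0.15,0,0.1,0,0,0],[1,0.2,0,0.1,0,0,0],[1,0.2,0,0.1,0,0,0]],
])

```text
t: 12.58
tool_pos: [0.4934, 0.0299, 0.0066]
tool_rot: [-3.129, 0.249, 0.021]
contact_force: [-13.5, 0.6, 13.2]
opening: 0.05
```

```bash
python3 - <<'E'
from h import *
from scipy.spatial.transform import Rotation as R
o=ctrl.get_obs();print(o['t'],o['tool_pos'],o['contact_force'],o['wrist_torque'],R.from_rotvec(o['tool_rot']).as_matrix().round(4))
E
```

```text
12.575 [0.49337105 0.02986007 0.00663463] [-13.47584272   0.64553287  13.20207131] [ 0.31011667  1.97277142 -0.07379804] [[ 0.9873 -0.158  -0.0132]
 [-0.158  -0.9874  0.004 ]
 [-0.0137 -0.0019 -0.9999]]
```

>>> play_rows([
  [[-0.2,0,0,0,0,0,0],[-0.5,0,0,0,0,0,0],[-1,0,0,0,0,0,0],[-1,0,0,-2,0,0,0],[-1,0,0,-5,0,0,0],[-1,0,0,-8,0,0,0],[-1,-2,0,-11,0,0,0],[-1,-4,0,-14,0,0,0],[-1,-4,0,-18,0,0,0],[-1,-4,0,-22,0,0,0],[-1,-4,0,-24,0,0,0],[-1,-4,0,-24,0,0,0]],
])

```text
t: 14.08
tool_pos: [0.4579, 0.0351, 0.2484]
tool_rot: [-3.129, 0.249, 0.017]
contact_force: [-0.4, -0.5, -1.1]
opening: 0.0855
```

```bash
python3 - <<'E'
from h import *
import pickle
d={n:save(n,f'pics/{n}8.png') for n in['wrist','scene','side']}
pickle.dump(d,open('d8.pkl','wb'))
o=ctrl.get_obs();print(o['t'],o['tool_pos'],o['tool_rot'],o['contact_force'],o['opening'])
a=cv2.imread('pics/side8.png')
cv2.imwrite('pics/sd8e.png',cv2.resize(a[170:240,255:335],None,fx=8,fy=8,interpolation=cv2.INTER_CUBIC))
a=cv2.imread('pics/scene8.png')
cv2.imwrite('pics/sc8e.png',cv2.resize(a[180:310,255:335],None,fx=4.5,fy=4.5,interpolation=cv2.INTER_CUBIC))
E
```

```text
14.225 [0.4561778  0.03527823 0.24484429] [-3.12858098  0.24875062  0.02672835] [-0.43409124 -0.61021687  0.4356164 ] 0.08529758212641579
```

View pics/wrist8.png

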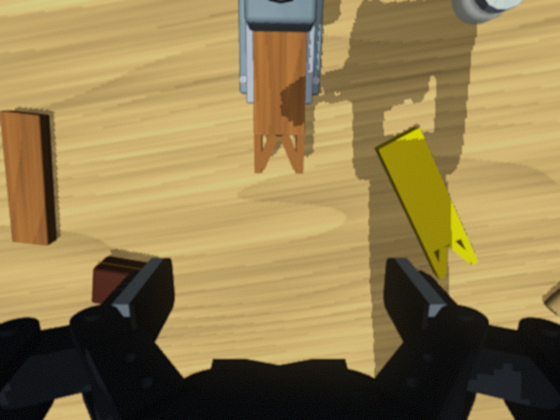

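View pics/sd8e.png

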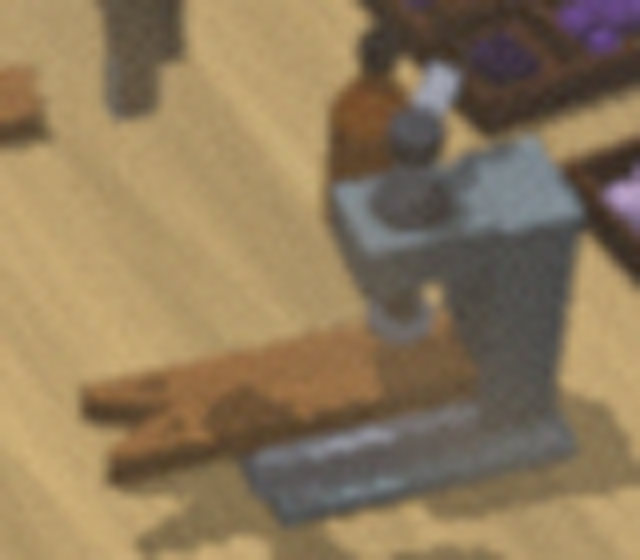

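View pics/sc8e.png

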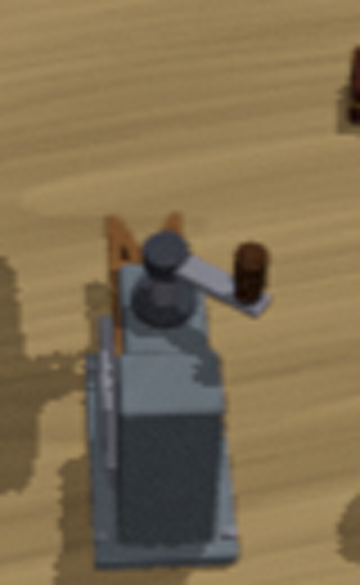

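```bash
python3 - <<'E'
from h import *
a=cv2.imread('pics/wrist8.png')
cv2.imwrite('pics/w8z.png',cv2.resize(a[0:185,225:345],None,fx=4.8,fy=4.8,interpolation=cv2.INTER_CUBIC)[:600])
E
```

```text
(no output)
```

View pics/w8z.png

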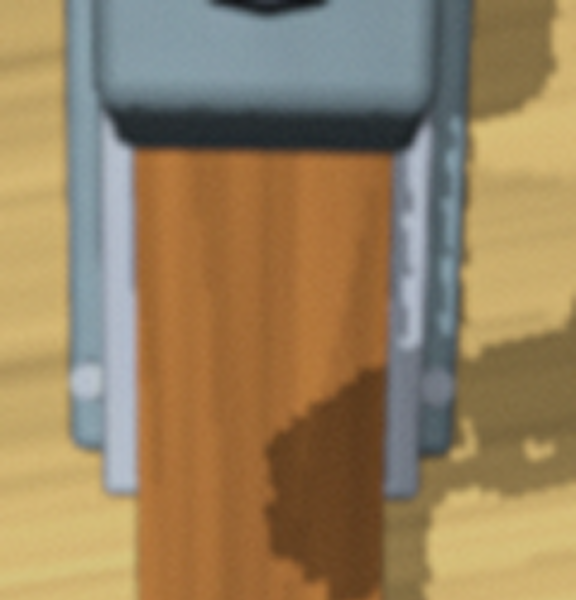

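```bash
python3 - <<'E'
from h import *
import pickle
W=pickle.load(open('d8.pkl','rb'))['wrist']
f=lambda x,y:(225+x/4.8-.4,y/4.8-.4)
def g(n,z,l0,l1,r0,r1):
    P=[onz(W,f(*p),z)[:2] for p in(l0,l1,r0,r1)]
    L=P[0]-P[1];R=P[2]-P[3]
    an=lambda v:np.degrees(np.arctan2(v[1],v[0]))
    m0=(P[0]+P[2])/2;m1=(P[1]+P[3])/2
    print(n,'yawL',an(L),'yawR',an(R),'mid yaw',an(m0-m1),'w',np.linalg.norm(P[0]-P[2]),np.linalg.norm(P[1]-P[3]),m0,m1)
    return m0,m1
b=g('bed',.04,(104,160),(106,495),(430,160),(418,495))
p=g('pin',.06,(134,160),(138,590),(392,160),(382,590))
n1,n2=[onz(W,q,.06) for q in((258.5,172),(298,172))]
nt=(n1+n2)/2; 
u=np.array([np.cos(np.radians(-9.7)),np.sin(np.radians(-9.7))]);n=np.array([-u[1],u[0]])
ax=b[1]+.085*u
print('axis',ax,'notch tip along',(nt[:2]-ax)@u,'(want -.156) lat',(nt[:2]-ax)@n)
for k in p: print('pin lat',(k-ax)@n*1000)
# knob
S=pickle.load(open('d8.pkl','rb'))['scene'];Q=pickle.load(open('d8.pkl','rb'))['side']
s=lambda x,y:(255+x/4.5-.4,180+y/4.5-.4)
for z in(.2,.21,.22,.226,.23):
    k=onz(S,s(250,272),z)[:2]-ax; print(z,np.hypot(*k),'A',np.degrees(-np.arctan2(k@n,k@u))%360,k+ax)
print('hub',onz(S,s(165,250),.215))
E
```

```text
bed yawL -10.14277263733884 yawR -9.730373243209833 mid yaw -9.936619630753553 w 0.06828801817266845 0.06877378550562276 [0.5929468  0.01183821] [0.52652551 0.02347433]
pin yawL -9.654424615237968 yawR -9.29575276340859 mid yaw -9.475117126581292 w 0.05125109947442092 0.05177279634766121 [0.58957349 0.01322228] [0.50739954 0.0269368 ]
axis [0.61031031 0.00915273] notch tip along -0.15551392280790535 (want -.156) lat 0.00017011629593947548
pin lat 0.5174393479252578
pin lat 0.19045076962819277
0.2 0.04852463471470148 A 283.031730545395 [0.62906105 0.05390818]
0.21 0.049589097688744324 A 292.54562215935226 [0.63676857 0.05109363]
0.22 0.0519439321634944 A 301.4279961427274 [0.64447609 0.04827909]
0.226 0.05390976346602534 A 306.3166036162094 [0.6491006  0.04659036]
0.23 0.05542490966398459 A 309.368727014153 [0.65218361 0.04546454]
hub [0.61466822 0.00715046 0.215     ]
```

The pin is seated: notch tip 155.5 mm in front of the axis (nominal 156), lateral offset under 0.6 mm, yaw within about 0.5° of the bed. The knob is at about (0.650, 0.047) and A is about 5.35 rad. Next I'll compute the move onto the knob.

```bash
cat > mv.py <<'E'
from h import *
from scipy.spatial.transform import Rotation as R
def to(P,yaw):
    o=ctrl.get_obs();M=R.from_rotvec(o['tool_rot']);y=np.radians(yaw)
    G=R.from_matrix(np.array([[np.cos(y),np.sin(y),0],[np.sin(y),-np.cos(y),0],[0,0,-1]]))
    return (M.inv().apply(np.array(P)-o['tool_pos'])*100).round(2), np.degrees((M.inv()*G).as_rotvec()).round(2)
E
python3 - <<'E'
from mv import *
o=ctrl.get_obs();print(o['tool_pos'])
print(to([.65,.0472,.245],-9.8)); print(to([.65,.0472,.183],-9.8))
E
```

```text
[0.4561778  0.03527823 0.24484429]
(array([18.95, -4.24, -0.33]), array([-0.09,  0.99,  0.71]))
(array([19.05, -4.23,  5.86]), array([-0.09,  0.99,  0.71]))
```

>>> play_rows([
  [[-1,4,-1,0,0,0.5,0.3],[-1,8,-2,-0.1,0,1,0.7],[-1,12,-3,-0.2,0,1,0.7],[-1,16,-4,-0.3,0,1,0.7],[-1,19,-4.2,-0.3,-0.1,1,0.7],[-1,19,-4.2,-0.3,-0.1,1,0.7],[-1,19,-4.2,-0.3,-0.1,1,0.7]],
])

```text
t: 15.1
tool_pos: [0.6493, 0.0468, 0.2428]
tool_rot: [3.13, -0.268, -0.005]
contact_force: [-0.0, -0.5, -0.5]
opening: 0.0849
```

```bash
python3 - <<'E'
from mv import *
import pickle
d={n:save(n,f'pics/{n}9.png') for n in['scene','side','wrist']}
pickle.dump(d,open('d9.pkl','wb'))
o=ctrl.get_obs();print(o['t'],o['tool_pos'],o['tool_rot'],o['contact_force'])
print(to([.65,.0472,.183],-9.8))
a=cv2.imread('pics/side9.png')
a=cv2.resize(a[120:240,275:355],None,fx=4.5,fy=4.5,interpolation=cv2.INTER_CUBIC)
b=cv2.imread('pics/scene9.png')
b=cv2.resize(b[170:290,260:350],None,fx=4.5,fy=4.5,interpolation=cv2.INTER_CUBIC)
cv2.imwrite('pics/c9.png',np.hstack([a,b]))
for n in d: print(n,proj(d[n],[.65,.0472,.2261]))
E
```

```text
15.25 [0.6495774  0.04682948 0.24444819] [ 3.12996813e+00 -2.68004935e-01 -4.78185369e-04] [-0.07400194 -0.48507657  0.21914283]
(array([ 0.04, -0.04,  6.14]), array([0.01, 0.02, 0.01]))
scene [310.49376334 240.25208499]
side [311.23011847 173.36831187]
wrist [276.92415687 223.64675962]
```

View pics/c9.png

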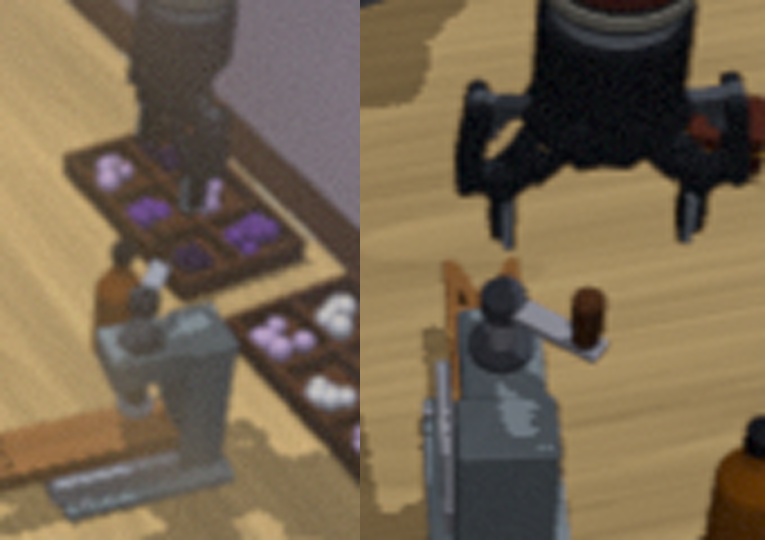

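View pics/wrist9.png

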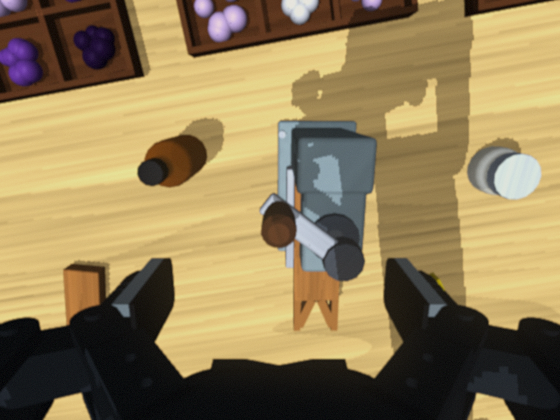

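The wrist view puts the knob at about (279,226), against a predicted (277,224). I'll descend and grip it.

>>> play_rows([
  [[-1,0,0,2,0,0,0],[-1,0,0,4,0,0,0],[-1,0,0,5.5,0,0,0],[-1,0,0,6.1,0,0,0],[-1,0,0,6.1,0,0,0],[-0.3,0,0,6.1,0,0,0],[0.2,0,0,6.1,0,0,0],[0.8,0,0,6.1,0,0,0],[1,0,0,6.1,0,0,0],[1,0,0,6.1,0,0,0],[1,0,0,6.1,0,0,0],[1,0,0,6.1,0,0,0]],
], newtons=35)

```text
t: 16.75
tool_pos: [0.6498, 0.0469, 0.1839]
tool_rot: [-3.13, 0.268, -0.001]
contact_force: [-0.0, 0.7, 2.2]
opening: 0.0187
```

```bash
python3 - <<'E'
from mv import *
import pickle
d={n:save(n,f'pics/{n}10.png') for n in['scene','wrist']}
pickle.dump(d,open('d10.pkl','wb'))
o=ctrl.get_obs();print(o['t'],o['tool_pos'],o['tool_rot'],o['contact_force'],o['wrist_torque'],o['opening'])
b=cv2.imread('pics/scene10.png')
b=cv2.resize(b[170:290,250:350],None,fx=4.5,fy=4.5,interpolation=cv2.INTER_CUBIC)
cv2.imwrite('pics/c10.png',b)
E
```

```text
16.85 [0.64981449 0.04691211 0.18394299] [-3.13008505e+00  2.67903128e-01 -7.37908152e-04] [0.12835796 1.35460988 3.39365048] [ 0.1543967   0.00136868 -0.01829256] 0.01836383357412859
```

View pics/c10.png

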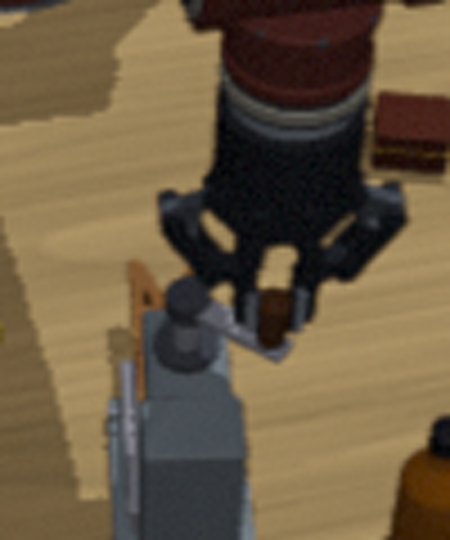

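View pics/wrist10.png

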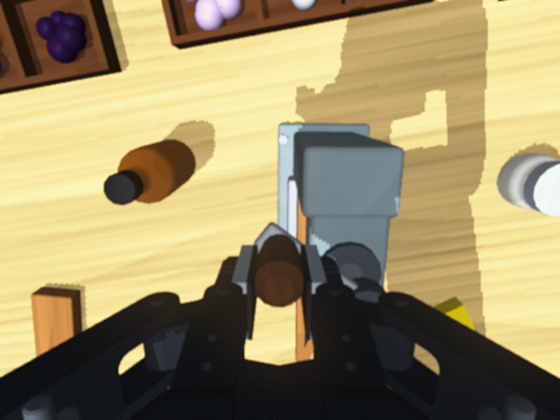

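The knob is gripped, with an opening of 18.4 mm. I'll compute the circle numbers.

```bash
cat > circ.py <<'E'
from mv import *
def rows(dphi_list):
    o=ctrl.get_obs();ax=np.array([.6103,.0092]);M=R.from_rotvec(o['tool_rot'])
    k=o['tool_pos'][:2]-ax;th=np.arctan2(k[1],k[0])
    print('t',o['t'],'A mod',(-np.degrees(th)-9.8)%360,'r',np.hypot(*k),o['tool_pos'],'F',o['contact_force'].round(1),'tq',o['wrist_torque'].round(2),o['opening'])
    out=[]
    for d in dphi_list:
        t=th-np.radians(d);P=np.r_[ax+.055*np.array([np.cos(t),np.sin(t)]),o['tool_pos'][2]-.00223*np.radians(d)]
        out.append([1]+list((M.inv().apply(P-o['tool_pos'])*100).round(1))+[0,0,0])
    print(out)
E
python3 -c "
from circ import *
rows(list(range(10,121,10))+[120])"
```

```text
t 16.85 A mod 306.53697999945484 r 0.05462232159520402 [0.64981449 0.04691211 0.18394299] F [0.1 1.4 3.4] tq [ 0.15  0.   -0.02] 0.01836383357412859
[[1, np.float64(0.7), np.float64(0.6), np.float64(0.0), 0, 0, 0], [1, np.float64(1.3), np.float64(1.4), np.float64(0.1), 0, 0, 0], [1, np.float64(1.8), np.float64(2.2), np.float64(0.1), 0, 0, 0], [1, np.float64(2.1), np.float64(3.1), np.float64(0.2), 0, 0, 0], [1, np.float64(2.2), np.float64(4.1), np.float64(0.2), 0, 0, 0], [1, np.float64(2.2), np.float64(5.0), np.float64(0.2), 0, 0, 0], [1, np.float64(2.0), np.float64(6.0), np.float64(0.3), 0, 0, 0], [1, np.float64(1.7), np.float64(6.8), np.float64(0.3), 0, 0, 0], [1, np.float64(1.2), np.float64(7.7), np.float64(0.4), 0, 0, 0], [1, np.float64(0.5), np.float64(8.4), np.float64(0.4), 0, 0, 0], [1, np.float64(-0.2), np.float64(9.0), np.float64(0.4), 0, 0, 0], [1, np.float64(-1.1), np.float64(9.4), np.float64(0.5), 0, 0, 0], [1, np.float64(-1.1), np.float64(9.4), np.float64(0.5), 0, 0, 0]]
```

>>> play_rows([
  [[1,0.7,0.6,0,0,0,0],[1,1.3,1.4,0.1,0,0,0],[1,1.8,2.2,0.1,0,0,0],[1,2.1,3.1,0.2,0,0,0],[1,2.2,4.1,0.2,0,0,0],[1,2.2,5.0,0.2,0,0,0],[1,2.0,6.0,0.3,0,0,0],[1,1.7,6.8,0.3,0,0,0],[1,1.2,7.7,0.4,0,0,0],[1,0.5,8.4,0.4,0,0,0],[1,-0.2,9.0,0.4,0,0,0],[1,-1.1,9.4,0.5,0,0,0],[1,-1.1,9.4,0.5,0,0,0]],
])

```text
t: 18.48
tool_pos: [0.6236, -0.0435, 0.1793]
tool_rot: [-3.128, 0.268, -0.003]
contact_force: [-0.7, 5.3, 2.8]
opening: 0.0184
```

```bash
python3 -c "
from circ import *
save('scene','pics/scene11.png')
b=cv2.imread('pics/scene11.png')
cv2.imwrite('pics/c11.png',cv2.resize(b[150:290,240:350],None,fx=4.2,fy=4.2,interpolation=cv2.INTER_CUBIC))
np.set_printoptions(legacy='1.25')
rows(list(range(12,229,12))+[228])"
```

```text
t 18.525 A mod 66.10937462152583 r 0.0543672821290545 [ 0.62353606 -0.04353147  0.17928936] F [-1.   4.9  3.6] tq [ 0.85  0.12 -0.  ] 0.018602126678728008
[[1, -1.1, 0.4, 0.0, 0, 0, 0], [1, -2.2, 0.5, 0.1, 0, 0, 0], [1, -3.4, 0.4, 0.1, 0, 0, 0], [1, -4.4, 0.0, 0.2, 0, 0, 0], [1, -5.4, -0.5, 0.2, 0, 0, 0], [1, -6.3, -1.3, 0.3, 0, 0, 0], [1, -7.0, -2.2, 0.3, 0, 0, 0], [1, -7.4, -3.3, 0.4, 0, 0, 0], [1, -7.7, -4.4, 0.4, 0, 0, 0], [1, -7.7, -5.6, 0.5, 0, 0, 0], [1, -7.4, -6.7, 0.5, 0, 0, 0], [1, -7.0, -7.7, 0.6, 0, 0, 0], [1, -6.3, -8.7, 0.6, 0, 0, 0], [1, -5.4, -9.4, 0.7, 0, 0, 0], [1, -4.4, -10.0, 0.7, 0, 0, 0], [1, -3.3, -10.4, 0.8, 0, 0, 0], [1, -2.2, -10.5, 0.8, 0, 0, 0], [1, -1.0, -10.3, 0.9, 0, 0, 0], [1, 0.0, -10.0, 0.9, 0, 0, 0], [1, 0.0, -10.0, 0.9, 0, 0, 0]]
```

View pics/c11.png

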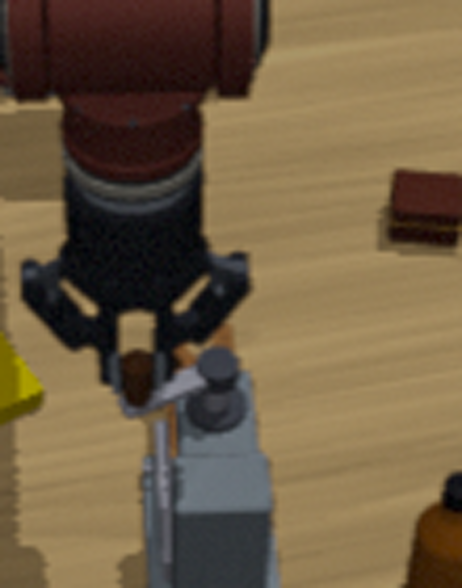

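The crank follows the gripper (A = 426°), with about 5 N at the knob. I'll keep winding.

>>> play_rows([
  [[1,-1.1,0.4,0.0,0,0,0],[1,-2.2,0.5,0.1,0,0,0],[1,-3.4,0.4,0.1,0,0,0],[1,-4.4,0.0,0.2,0,0,0],[1,-5.4,-0.5,0.2,0,0,0],[1,-6.3,-1.3,0.3,0,0,0],[1,-7.0,-2.2,0.3,0,0,0],[1,-7.4,-3.3,0.4,0,0,0],[1,-7.7,-4.4,0.4,0,0,0],[1,-7.7,-5.6,0.5,0,0,0],[1,-7.4,-6.7,0.5,0,0,0],[1,-7.0,-7.7,0.6,0,0,0],[1,-6.3,-8.7,0.6,0,0,0],[1,-5.4,-9.4,0.7,0,0,0],[1,-4.4,-10.0,0.7,0,0,0],[1,-3.3,-10.4,0.8,0,0,0],[1,-2.2,-10.5,0.8,0,0,0],[1,-1.0,-10.3,0.9,0,0,0],[1,0.0,-10.0,0.9,0,0,0],[1,0.0,-10.0,0.9,0,0,0]],
])

```text
t: 21.02
tool_pos: [0.6411, 0.0549, 0.1703]
tool_rot: [-3.128, 0.269, -0.001]
contact_force: [-3.3, -3.6, 4.0]
opening: 0.0186
```

```bash
python3 -c "
from circ import *
np.set_printoptions(legacy='1.25')
rows(list(range(12,193,12))+[192])"
```

```text
t 21.025 A mod 294.1424101954469 r 0.055109753097132806 [0.64107104 0.05491901 0.17033916] F [-3.3 -3.6  4. ] tq [-0.68  0.46 -0.05] 0.01859018769706528
[[1, 1.0, 0.6, 0.0, 0, 0, 0], [1, 1.8, 1.4, 0.1, 0, 0, 0], [1, 2.5, 2.3, 0.1, 0, 0, 0], [1, 3.0, 3.3, 0.2, 0, 0, 0], [1, 3.2, 4.5, 0.2, 0, 0, 0], [1, 3.2, 5.6, 0.3, 0, 0, 0], [1, 3.0, 6.7, 0.3, 0, 0, 0], [1, 2.5, 7.8, 0.4, 0, 0, 0], [1, 1.8, 8.7, 0.4, 0, 0, 0], [1, 1.0, 9.5, 0.4, 0, 0, 0], [1, -0.0, 10.1, 0.5, 0, 0, 0], [1, -1.1, 10.4, 0.5, 0, 0, 0], [1, -2.3, 10.5, 0.6, 0, 0, 0], [1, -3.4, 10.4, 0.6, 0, 0, 0], [1, -4.5, 10.1, 0.7, 0, 0, 0], [1, -5.5, 9.5, 0.7, 0, 0, 0], [1, -5.5, 9.5, 0.7, 0, 0, 0]]
```

>>> play_rows([
  [[1,1.0,0.6,0.0,0,0,0],[1,1.8,1.4,0.1,0,0,0],[1,2.5,2.3,0.1,0,0,0],[1,3.0,3.3,0.2,0,0,0],[1,3.2,4.5,0.2,0,0,0],[1,3.2,5.6,0.3,0,0,0],[1,3.0,6.7,0.3,0,0,0],[1,2.5,7.8,0.4,0,0,0],[1,1.8,8.7,0.4,0,0,0],[1,1.0,9.5,0.4,0,0,0],[1,0.0,10.1,0.5,0,0,0],[1,-1.1,10.4,0.5,0,0,0],[1,-2.3,10.5,0.6,0,0,0],[1,-3.4,10.4,0.6,0,0,0],[1,-4.5,10.1,0.7,0,0,0],[1,-5.5,9.5,0.7,0,0,0],[1,-5.5,9.5,0.7,0,0,0],[1,-5.5,9.5,0.7,0,0,0]],
])

```text
t: 23.28
tool_pos: [0.5698, -0.0287, 0.163]
tool_rot: [-3.127, 0.268, 0.003]
contact_force: [-0.8, 3.6, 3.9]
opening: 0.0185
```

```bash
python3 -c "
from circ import *
np.set_printoptions(legacy='1.25')
save('side','pics/side12.png');save('scene','pics/scene12.png')
a=cv2.imread('pics/side12.png')
a=cv2.resize(a[140:240,255:335],None,fx=4.5,fy=4.5,interpolation=cv2.INTER_CUBIC)
b=cv2.imread('pics/scene12.png')
b=cv2.resize(b[180:280,250:350],None,fx=4.5,fy=4.5,interpolation=cv2.INTER_CUBIC)
cv2.imwrite('pics/c12.png',np.hstack([a,b]))
rows(list(range(10,101,10)))"
```

```text
t 23.375 A mod 127.09444119590829 r 0.0554172930637259 [ 0.56984006 -0.02866911  0.16293756] F [-2.5  4.5  4.6] tq [0.68 0.36 0.  ] 0.018459715856041187
[[1, -0.7, -0.7, 0.0, 0, 0, 0], [1, -1.3, -1.4, 0.1, 0, 0, 0], [1, -1.7, -2.3, 0.1, 0, 0, 0], [1, -2.0, -3.2, 0.2, 0, 0, 0], [1, -2.2, -4.1, 0.2, 0, 0, 0], [1, -2.1, -5.1, 0.3, 0, 0, 0], [1, -1.9, -6.0, 0.3, 0, 0, 0], [1, -1.6, -6.9, 0.3, 0, 0, 0], [1, -1.0, -7.7, 0.4, 0, 0, 0], [1, -0.4, -8.4, 0.4, 0, 0, 0]]
```

View pics/c12.png

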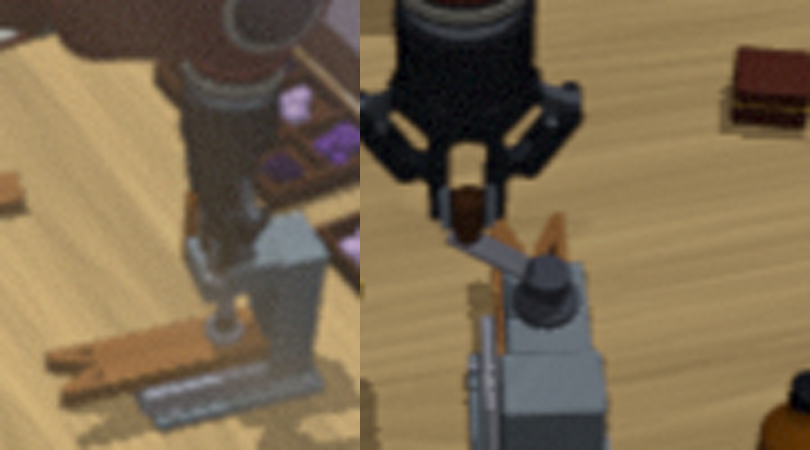

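A = 847°, and the pad is just above the wood. I'll continue through contact, checking the force on the way.

>>> play_rows([
  [[1,-0.7,-0.7,0,0,0,0],[1,-1.3,-1.4,0.1,0,0,0],[1,-1.3,-1.4,0.1,0,0,0]],
])

```text
t: 23.75
tool_pos: [0.5589, -0.0125, 0.1622]
tool_rot: [-3.128, 0.268, 0.004]
contact_force: [-0.7, -2.4, 4.0]
opening: 0.0186
```

```bash
python3 -c "
from circ import *
np.set_printoptions(legacy='1.25')
rows([8,16,24,32,40,48])"
```

```text
t 23.75 A mod 147.3326486305303 r 0.05581145354627517 [ 0.55887494 -0.01248827  0.16218809] F [-0.7 -2.4  4. ] tq [-0.49  0.07  0.01] 0.018604495787426536
[[1, -0.3, -0.7, 0.0, 0, 0, 0], [1, -0.6, -1.4, 0.1, 0, 0, 0], [1, -0.7, -2.2, 0.1, 0, 0, 0], [1, -0.8, -2.9, 0.1, 0, 0, 0], [1, -0.8, -3.7, 0.2, 0, 0, 0], [1, -0.6, -4.5, 0.2, 0, 0, 0]]
```

>>> play_rows([
  [[1,-0.3,-0.7,0,0,0,0],[1,-0.6,-1.4,0.1,0,0,0],[1,-0.7,-2.2,0.1,0,0,0],[1,-0.8,-2.9,0.1,0,0,0],[1,-0.8,-3.7,0.2,0,0,0],[1,-0.6,-4.5,0.2,0,0,0],[1,-0.6,-4.5,0.2,0,0,0]],
])

```text
t: 24.62
tool_pos: [0.5594, 0.0335, 0.1603]
tool_rot: [-3.128, 0.267, 0.009]
contact_force: [-2.9, -2.3, 5.3]
opening: 0.0183
```

```bash
python3 -c "
from circ import *
np.set_printoptions(legacy='1.25')
rows([8,16,24,32,40,46,47,50])"
```

```text
t 24.625 A mod 195.6687063696354 r 0.05642502164966747 [0.55935835 0.03346378 0.16032144] F [-2.9 -2.3  5.3] tq [-0.27  0.47 -0.05] 0.018251086270060883
[[1, 0.4, -0.7, 0.0, 0, 0, 0], [1, 0.8, -1.4, 0.1, 0, 0, 0], [1, 1.2, -2.0, 0.1, 0, 0, 0], [1, 1.7, -2.5, 0.1, 0, 0, 0], [1, 2.3, -3.0, 0.1, 0, 0, 0], [1, 2.8, -3.3, 0.2, 0, 0, 0], [1, 2.9, -3.4, 0.2, 0, 0, 0], [1, 3.2, -3.5, 0.2, 0, 0, 0]]
```

>>> play_rows([
  [[1,0.4,-0.7,0,0,0,0],[1,0.8,-1.4,0.1,0,0,0],[1,1.2,-2.0,0.1,0,0,0],[1,1.7,-2.5,0.1,0,0,0],[1,2.3,-3.0,0.1,0,0,0],[1,2.8,-3.3,0.2,0,0,0],[1,2.9,-3.4,0.2,0,0,0],[1,2.9,-3.4,0.2,0,0,0]],
])

```text
t: 25.62
tool_pos: [0.5921, 0.0624, 0.1585]
tool_rot: [-3.128, 0.266, 0.016]
contact_force: [-5.2, -2.0, 7.1]
opening: 0.0184
```

```bash
python3 -c "
from circ import *
np.set_printoptions(legacy='1.25')
save('side','pics/side13.png')
a=cv2.imread('pics/side13.png')
cv2.imwrite('pics/c13.png',cv2.resize(a[140:240,255:335],None,fx=6,fy=6,interpolation=cv2.INTER_CUBIC))
rows([1])"
```

```text
t 25.675 A mod 241.31556159365692 r 0.05617643600565932 [0.59211791 0.06235264 0.15848722] F [-5.4 -2.5  5.6] tq [-0.38  0.75  0.04] 0.018740598926520535
[[1, 0.1, 0.1, 0.0, 0, 0, 0]]
```

View pics/c13.png

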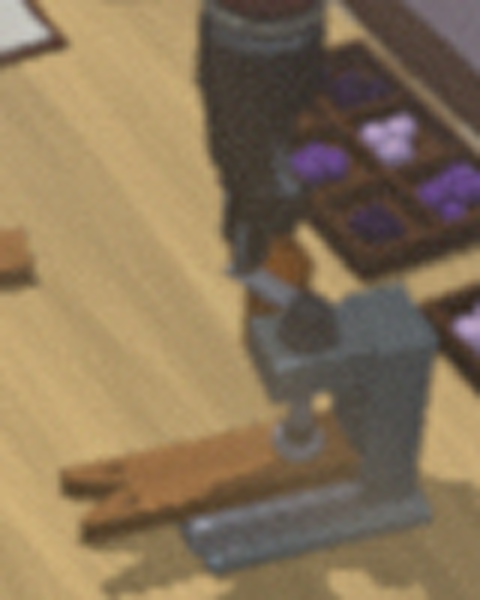

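A = 961° (16.8 rad), and the pad is down on the wood. I'll let go, opening only half way to stay clear of the hub, then lift straight up and move back.

>>> play_rows([
  [[0.3,0,0,0,0,0,0],[0,0,0,0,0,0,0],[0,0,0,0,0,0,0],[0,0,0,0,0,0,0],[0,0,0,-1.5,0,0,0],[0,0,0,-4,0,0,0],[0,0,0,-7,0,0,0],[0,0,0,-10,0,0,0],[0,-4,0,-11,0,0,0],[0,-8,0,-11,0,0,0],[0,-12,0,-11,0,0,0],[0,-15,0,-11,0,0,0],[0,-15,0,-11,0,0,0],[0,-15,0,-11,0,0,0]],
])

```text
t: 27.42
tool_pos: [0.446, 0.0873, 0.271]
tool_rot: [-3.128, 0.266, 0.013]
contact_force: [0.4, -0.3, 0.3]
opening: 0.0429
```

```bash
python3 - <<'E'
from mv import *
import pickle
d={n:save(n,f'pics/{n}14.png') for n in['scene','side','wrist']}
pickle.dump(d,open('d14.pkl','wb'))
o=ctrl.get_obs();print(o['t'],o['tool_pos'],o['contact_force'],o['opening'])
a=cv2.imread('pics/wrist14.png')
cv2.imwrite('pics/w14z.png',cv2.resize(a[0:200,180:340],None,fx=3,fy=3,interpolation=cv2.INTER_CUBIC))
a=cv2.imread('pics/side14.png')
a=cv2.resize(a[155:245,265:345],None,fx=4.5,fy=4.5,interpolation=cv2.INTER_CUBIC)
b=cv2.imread('pics/scene14.png')
b=cv2.resize(b[200:290,260:340],None,fx=4.5,fy=4.5,interpolation=cv2.INTER_CUBIC)
cv2.imwrite('pics/c14.png',np.hstack([a,b]))
E
```

```text
27.575 [0.4459941  0.08713334 0.27013599] [-0.00562305 -0.04195685  0.13086456] 0.043034449795495214
```

View pics/c14.png

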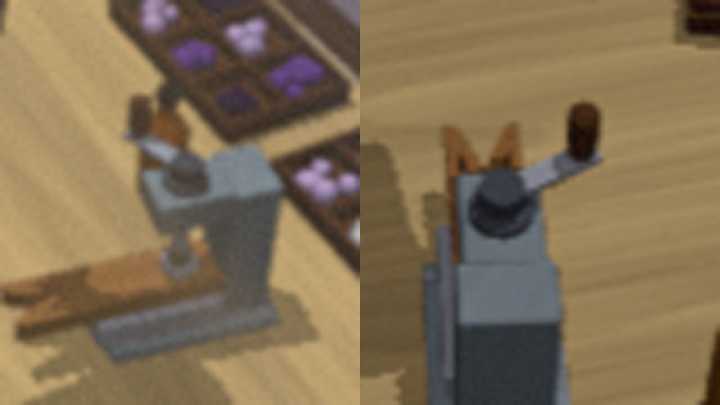

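View pics/wrist14.png

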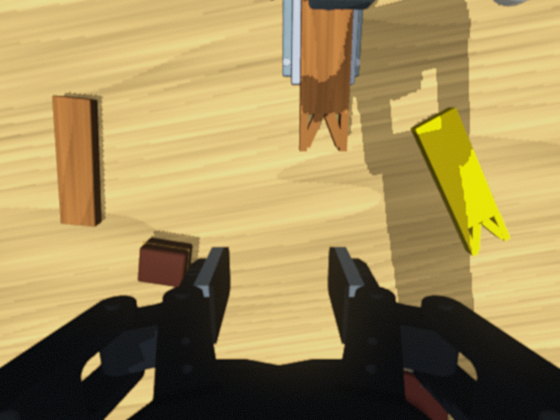

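View pics/scene14.png

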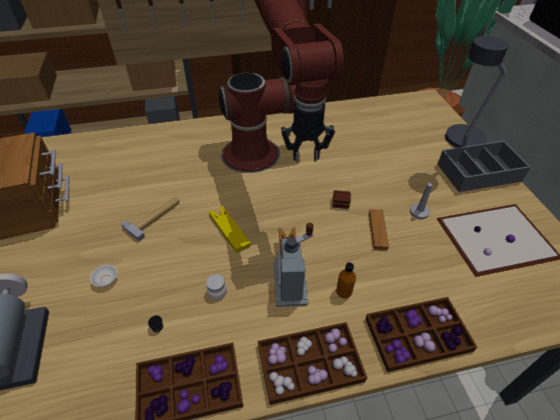

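```bash
python3 - <<'E'
from h import *
import pickle
D=pickle.load(open('d14.pkl','rb'));W=D['wrist']
u=np.array([np.cos(np.radians(-9.8)),np.sin(np.radians(-9.8))]);n=np.array([-u[1],u[0]]);ax=np.array([.6103,.0092])
nt=(onz(W,(301.5,150),.06)+onz(W,(346.5,150),.06))[:2]/2
tl=(onz(W,(304,15),.06)+onz(W,(352.5,15),.06))[:2]/2
print('notch along/lat',(nt-ax)@u,(nt-ax)@n,'fwd lat',(tl-ax)@n)
for A in(15.7,16.2,16.78,17.3):
    P=np.r_[ax+.055*(np.cos(-A)*u+np.sin(-A)*n),.238-.00223*A];print(A,proj(D['scene'],P))
E
```

```text
notch along/lat -0.15539464382342658 -0.0013506110896336619 fwd lat -0.0006809944687993837
15.7 [289.81658137 220.85018801]
16.2 [299.88377391 222.58679702]
16.78 [309.06906171 228.89899805]
17.3 [312.72500406 237.15122429]
```

The observed knob pixel (309.6, 228.9) matches the A = 16.78 prediction (309.1, 228.9). The pin is still in place and the bystanders look undisturbed, so I'm handing in.

```bash
python3 -c "
from station import ctrl
print(ctrl.finish_job())"
```

```text
the job is handed in; nothing more can be done
None
```

The bench pin is in the clamp, the screw is snugged down on it, and the job is handed in at about 27.6 s of the 72 s allowed. `finish_job()` gave no verdict.

**Pin:**
- It lies flat on the bed, and I pushed it against the column until about 7–13 N built up.
- The last check put the notch tips 155.4 mm in front of the screw axis (nominal 156).
- Side-to-side offset read 0.5 mm or less before winding, and −0.7 to −1.35 mm after. That difference is about what I can measure, so a shift of about 1 mm during winding can't be ruled out.
- Before winding, the pin was within 0.5° of square to the bed.

**Crank:**
- I wound it clockwise from about 5.35 rad to about 16.8 rad, then let go.
- That is roughly a quarter turn past the point where the pad should meet the wood, which works out at about 3.5 mm on the pad's spring. I inferred this from the crank angle and the given dimensions; I had no direct reading of the pad.
- After release, the knob appeared where a 16.78 rad crank angle predicts, within 1 pixel.

**What went wrong:** the first grasp closed above the pin without touching it. The fingertips in the images were about 35 mm higher than the reported tool position, so I went lower and the second grasp held.

The gripper touches nothing, and in the final view the stick, the yellow look-alike and the other objects look undisturbed.

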